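# Set out the glue-up kit on its board

### The job

Set out the glue-up kit on the three-bay wooden board in order of use: the sanding block in the end bay next to the glue bottle, the red spring clamp in the end bay next to the black pot, and the L-shaped piece in the middle bay between them, each lying flat inside its bay and clear of the raised strips. Then lay the straight bar flat on top of the sanding block, centred on it and running the same way as its length. Leave the glue bottle, the pot and the black clamp where they are.

Things in the scene. Friction and masses are not known exactly. Their poses are not given: they have to be found in the camera images.
- kit_board: Fixed pale plywood board, 148 (x) x 316 (y) mm, with three equal bays side by side along y, framed by orange-brown wooden strips. Origin at the centre of its underside, z up. Bay floors are 10 mm above the bench, strip tops 16 mm. Bay centres: x = 0, y = -100, 0, +100 mm; each bay is 124 (x) by 84 (y) mm inside. Bottle and pot stand off its two y ends, either way round.
- glue_bottle: Cream glue bottle with green label and dark nozzle, 56 mm across, 178 mm tall, standing loose on the bench 215 to 225 mm from the board's centre along its y axis; marks the sanding-block end. Not to be disturbed. Origin at the centre of its underside, z up.
- black_pot: Small round open black mixing pot, 81 mm across, 55 mm tall, standing loose on the bench off the other end of the board, 215 to 225 mm from its centre; marks the red-clamp end. Not to be disturbed. Origin at the centre of its underside, z up.
- sanding_block: MDF sanding block, plain brown box, 60 (x) x 99 (y) x 23 (z) mm, 100 g, lying flat. Origin at the centre of its underside, z up. Grasp across its 60 mm width (along its x). Fits its bay with its y axis along the board's x axis.
- red_clamp: Spring clamp with red handle and jaw ends and bright metal middle, lying flat, one rigid body (it does not open), 52 x 107 (y, its length) x 20 mm, 75 g. Grip it across the middle as a box 46 mm wide (along its x). Origin at the middle, on the bench, z up. Fits its bay with its length (y) along the board's x axis.
- corner_piece: L-shaped sawn MDF piece with blue edges, flat on the bench before the board, 61 (x) x 63 (y) x 16 mm. Origin at the centre of its bounding rectangle, under it, z up. One limb spans x = -30 to -8, y = -32 to 32 mm; the other x = -8 to 30, y = 9 to 32 mm. Grasp across the first limb (along x) near x = -19, y = -10 mm. Any turn in the bay will do; squared up it fits with 10 mm to spare each side.
- bar_piece: Straight sawn MDF bar with blue edges, lying flat on the bench in front of the board, 21 (x) x 66 (y, its length) x 16 (z) mm, 16 g. Origin at the centre of its underside, z up. Grasp across its 21 mm width (along x). Its length is to run along the sanding block's y axis.
- black_clamp: Spring clamp with black handle and jaw ends, otherwise like the red one, lying beside the work on the left of the bench; not part of the kit, leave it alone. Origin at the middle, on the bench.
Things that resemble listed ones, but are neither listed nor needed, are in the scene too. Leave any turquoise or yellow look-alike of the bar_piece alone.

How it is judged:
By the outcome, as a careful person would: the job done as asked, in the order asked, and still so for the second after the job is handed in, with the robot touching nothing.
It also fails if it takes over 99 s, if anything falls off the work surface, if the arm or the gripper's body presses on something with over 40 N, if the wrist force passes 120 N, or if a joint passes its speed limit or range.

### The arm

A 7-joint arm with a two-finger parallel gripper is mounted at the origin on a cart in front of the work surface, level with it; the furniture and walls round the work are solid. World frame = base frame: x ahead of the robot, y to its left, z up, the work surface at z = 0. Lengths are in mm, angles in rad, forces in N, time in s.
With the tool pointing down it reaches from about 425 to 825 mm from the base axis. Payload 3.6 kg.
Tool frame: the origin (TCP) lies midway between the tips of the shut fingers; the grasp point (between the pads) lies 19 mm behind it; z points along the fingers, y is the direction in which the jaws open and shut (so a half turn about z gives the same grasp; the last joint's range is limited). The gripper opens to 85 mm and grips with 20 to 120 N. Pads are 22 mm wide; open, the fingers measure 114 mm over their backs; the gripper's body (76 mm by 85 mm) begins 54 mm behind the grasp point. The pads swing forward as they close: fully open they stand 13 mm farther back than shut.
Start: joints at [-1.359, 0.615, -0.013, 1.423, 0.008, 1.103, -0.04], TCP at [153.084, 631.685, 195.297] pointing down, gripper open.
Joint ranges: [-3.12, 3.12], [-0.3, 2.06], [-1.34, 1.32], [0.26, 2.42], [-1.36, 4.5], [0.01, 1.98], [-2.84, 2.84]. Speed limits (rad/s): [2.79, 2.79, 3.14, 3.14, 3.14, 3.14, 3.14].

### API

Orientations are given as [roll, pitch, yaw] about the fixed x, y, z axes, in that order (R = Rz(yaw) Ry(pitch) Rx(roll)).
In Python, from station import * gives the robot as it stands.
- The arm moves only by the tool send_rows, never from a script. Its argument "rows" is a list of rows, each a list of 7 numbers: the turn, a rotation vector about the tool's x, y, z in rad, then the shift along the tool's x, y, z in m, then the finger opening in m, from 0 to 0.0854. A call has 1 to 8 rows; each row is the pose to reach, as a shift and turn from the pose commanded when the call began, along the tool's axes at that moment; what a row does not reach only later rows make up. A row lasts 1/12 s, in which the tool goes at most 41.7 mm and 7.16 degrees, less where a joint would pass 70% of its speed; a pose out of reach is approached as far as the arm can. A call with a gripper value outside its range is refused whole. The fingers move at their own pace and stop on an object; "squeeze" is the grip in N (left out, the last holds). Time passes only in rows, so rows that repeat a pose let the fingers close. It gives the time, the measured TCP pose, the force and the opening at its end, in the units of the state.
- get_state(): the state, without advancing time (a new reading comes with each control period).
- camera(name): name is "scene" or "top" or "wrist"; returns (picture, depth): 480x640x3 uint8, red, green, blue; 480x640 float32, mm along the optical axis (not along the pixel's ray), 0 where there is no reading.
- camera_params(name): a dict with "fx", "fy", "cx", "cy" (pixels), "world_to_cam" (4x4, takes a point from world to camera coordinates); the wrist camera has in their place "T_tool_cam" (4x4, takes a point from camera to tool coordinates, whose origin is the TCP and whose axes are the flange's). Camera axes: x right, y down, z forward; pixel columns grow to the right and rows downward; lengths in mm; the calibration is good to about 2 mm. A picture is of the moment at which its call begins: read the wrist's pose just before it. camera_params takes no time and is no camera call.
- hand_in(): hands the job in, once; it reports no verdict.
Trained networks look in the newest picture that a camera, given by its name, has taken for a name from the list of things; names that differ only in an ending like _2 or _b are one class to them, and where a whole thing is asked for, a point or a joint stands for the part that bears it (a point fixed in the world has none). Each returns a list of dicts, best first, with "p" (0 to 1); they miss things now and then, are a little off and sometimes report something else, mostly with a low value. They report only what shows in the picture. A call takes as long as a camera call. They do not tell look-alikes from the thing itself.
- find_in(query, camera): "xy" ([column, row] in pixels, amid what is visible of it).
- cut_out(query, camera): "pixels" (480x640 bool, what is visible of it) and "xy" ([column, row] in pixels, amid what is visible of it).
- tip_of(query, camera): "xy" ([column, row] in pixels: a listed point, or the origin of a listed thing).
The state is a dict: "time_s": time; "joints": joint angles; "dq": joint speeds; "tau": joint torques, N m; "tcp_pos": TCP position; "orientation": TCP orientation; "wrist_force": force on the tool from outside, world axes, zero at the start; "wrist_torque": the same for the moment, N m; "opening": finger opening in mm.
Only numpy, scipy, OpenCV 4.12 (cv2) and the standard library are available. Lean on these libraries where they do the work, as an engineer would, in place of code of your own. Each camera call takes 0.05 s, during which the arm holds its last target.

## Working session

There is one attempt and no reset: what is moved stays moved. The work goes in short steps, Python scripts to look and compute and a tool call to move; the robot and the scene stay as the last step left them, time stands still between calls to the robot, and variables do not carry over. Pictures are saved under pics/ and viewed, and the job is handed in when it is done.

Besides the shell and the picture viewer there is one more tool, called by a JSON object that holds its "api" and its "payload". send_rows: Moves the arm, as the interface text tells. Its arguments: {"type":"object","properties":{"rows":{"type":"array","items":{"type":"array","items":{"type":"number"}}},"squeeze":{"type":"number"}},"required":["rows"]}

```bash
mkdir -p pics; ls
python3 - <<'E'
from station import *
import cv2
s=get_state();print({k:(v if not hasattr(v,'round') else v) for k,v in s.items()})
for n in ["scene","top","wrist"]:
    p,d=camera(n);cv2.imwrite(f"pics/{n}0.png",p[:,:,::-1]);print(n,camera_params(n))
E
```

```text
pics
{'time_s': 0.0, 'joints': array([-1.35949051,  0.61593287, -0.01262177,  1.42491323,  0.00810518,
        1.10336142, -0.0403641 ]), 'dq': array([-3.37736719e-04, -1.94428265e-03, -3.87669830e-04, -5.57570548e-04,
       -8.60688369e-05, -9.47311101e-05,  1.55295347e-03]), 'tau': array([-2.55918576e-04, -4.69203901e+01,  2.59561390e-01, -1.71036279e+01,
        1.01206897e-02,  9.65787767e-03,  1.54188803e-05]), 'tcp_pos': array([152.91094468, 630.88137403, 194.1246138 ]), 'orientation': array([-3.13902830e+00,  3.80954066e-05,  2.90389617e+00]), 'wrist_force': array([ 0.03001787,  0.79419111, -0.46983789]), 'wrist_torque': array([ 0.01049685, -0.01772407, -0.0254643 ]), 'opening': 85.46705290257843}
scene {'fx': 461.17383450183723, 'fy': 461.17383450183723, 'cx': 315.182215980102, 'cy': 239.0303750750602, 'world_to_cam': array([[ 6.47286533e-01, -7.62246745e-01, -2.09977655e-04,
        -2.45913301e+02],
       [-5.20279324e-01, -4.41610696e-01, -7.30951037e-01,
         3.05262826e+02],
       [ 5.57072321e-01,  4.73244009e-01, -6.82429877e-01,
         6.57307769e+02],
      
[... 307 characters left out ...]
01, -4.43519440e-03, -1.78071398e-01,
         4.98569501e+02],
       [ 1.78107421e-01, -9.81985032e-03, -9.83962051e-01,
         1.13268776e+03],
       [ 0.00000000e+00,  0.00000000e+00,  0.00000000e+00,
         1.00000000e+00]])}
wrist {'fx': 391.41827715848757, 'fy': 391.41827715848757, 'cx': 324.9032291087513, 'cy': 235.4747525648485, 'T_tool_cam': array([[-7.03920332e-04, -9.52149088e-01, -3.05633145e-01,
         7.81734138e+01],
       [ 9.99999732e-01, -6.09069362e-04, -4.05699802e-04,
        -8.94960301e-01],
       [ 2.00134912e-04, -3.05633348e-01,  9.52149262e-01,
        -1.79459560e+02],
       [ 0.00000000e+00,  0.00000000e+00,  0.00000000e+00,
         1.00000000e+00]])}
```

View pics/scene0.png

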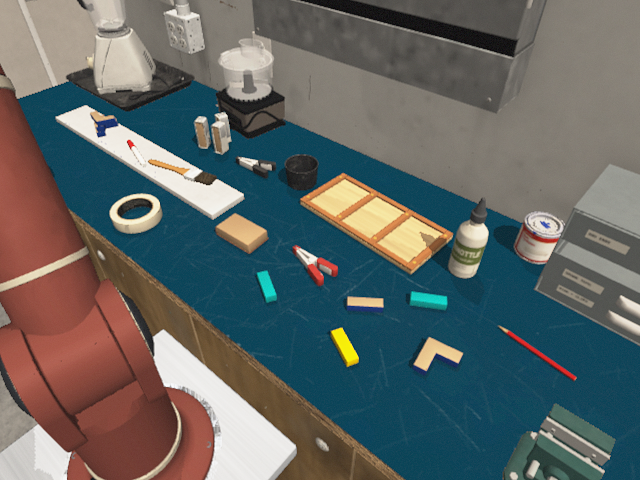

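View pics/top0.png

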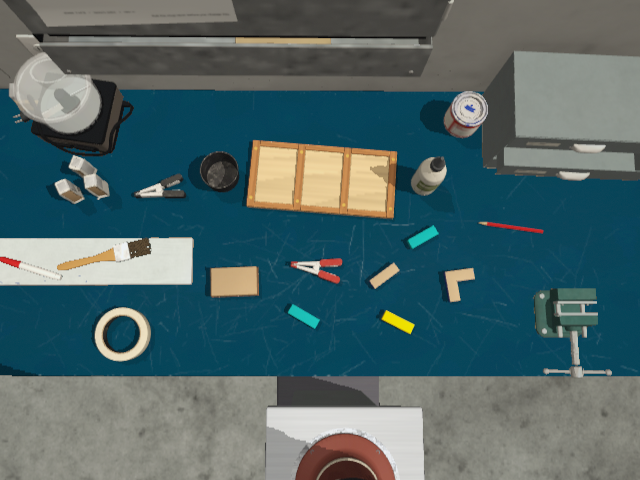

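View pics/wrist0.png

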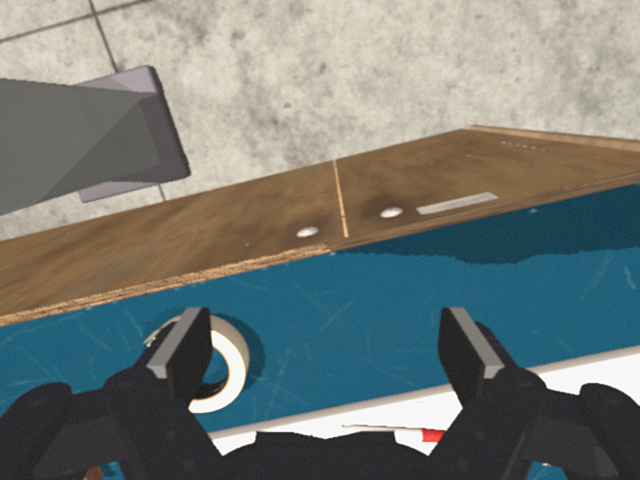

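Top view: the bottle is at (428,175), the right (−y) end, and the pot at (219,171), the left (+y) end. Sanding block (234,281), red clamp (318,269), blue-edged bar (384,275) and L (458,283) lie in front of the board. Turquoise and yellow decoys are at (423,237), (303,316) and (398,322).

```bash
cat > h.py <<'E'
from station import *
import cv2, numpy as np
from scipy.spatial.transform import Rotation as R
def w2c(n):
    p=camera_params(n)
    if n!='wrist': return p,np.linalg.inv(p['world_to_cam'])
    s=get_state();T=np.eye(4);T[:3,:3]=R.from_euler('xyz',s['orientation']).as_matrix();T[:3,3]=s['tcp_pos']
    return p,T@p['T_tool_cam']
def snap(n,fn=None):
    p,T=w2c(n);im,d=camera(n)
    if fn: cv2.imwrite('pics/'+fn,im[:,:,::-1])
    v,u=np.mgrid[:480,:640];
    P=np.stack([(u-p['cx'])/p['fx']*d,(v-p['cy'])/p['fy']*d,d,np.ones_like(d)],-1)@T.T
    P=P[...,:3];P[d==0]=np.nan
    return im,d,P,p,T
def ray(p,T,uv,z):
    r=T[:3,:3]@np.array([(uv[0]-p['cx'])/p['fx'],(uv[1]-p['cy'])/p['fy'],1]);o=T[:3,3]
    return o+r*(z-o[2])/r[2]
def pxworld(p,T,uv,z):
    uv=np.asarray(uv,float);r=np.c_[(uv[:,0]-p['cx'])/p['fx'],(uv[:,1]-p['cy'])/p['fy'],np.ones(len(uv))]@T[:3,:3].T;o=T[:3,3]
    return o+r*((z-o[2])/r[:,2])[:,None]
def rect(P2):
    (c,wh,a)=cv2.minAreaRect(np.asarray(P2,np.float32).reshape(-1,1,2))
    w,h=wh
    if w>h: w,h,a=h,w,a+90   # a: angle of short side
    # long axis dir = a+90
    l=(a+90)%180
    return np.round(c,1),round(w,1),round(h,1),round(l,1)
E
python3 - <<'E'
from h import *
for n in ['top','scene']:
    im,d,P,p,T=snap(n)
    ov=im.copy()
    for q in ['kit_board','glue_bottle','black_pot','sanding_block','red_clamp','corner_piece','bar_piece','black_clamp']:
        for r in cut_out(q,n)[:3]:
            m=r['pixels'];X=P[m];X=X[~np.isnan(X[:,0])]
            if len(X)<20: continue
            zt=np.percentile(X[:,2],[5,50,90])
            Y=X[X[:,2]>zt[2]-5] if q!='kit_board' else X
            print(n,q,round(r['p'],2),np.round(r['xy']),'z',zt.round(1),rect(Y[:,:2]), 'med',np.median(X,0).round(0)[:2])
E
```

```text
top kit_board 0.58 [324. 179.] z [ 7.3 12.3 18.1] (array([631.6,  43.2]), 155.7, 320.3, 85.5) med [628.  44.]
top glue_bottle 0.88 [431. 176.] z [ 17.1 106.6 150.5] (array([ 621.8, -175.8]), 24.1, 26.1, 55.9) med [ 612. -167.]
top black_pot 0.66 [219. 170.] z [ 1.4  8.4 52.6] (array([635.1, 261.4]), 78.1, 78.5, 1.4) med [644. 265.]
top sanding_block 0.87 [238. 280.] z [ 2.5 24.  26.9] (array([405.9, 227.5]), 57.8, 94.1, 92.7) med [406. 226.]
top red_clamp 0.67 [320. 267.] z [ 0.9 17.9 21.4] (array([433.9,  57.7]), 49.9, 103.7, 83.2) med [439.  46.]
top corner_piece 0.67 [455. 279.] z [11.4 16.7 19.7] (array([ 400.4, -246.8]), 60.9, 63.4, 7.3) med [ 413. -234.]
top bar_piece 0.87 [383. 275.] z [12.8 16.6 19.8] (array([419.8, -85.5]), 18.7, 63.8, 126.6) med [420. -86.]
top bar_piece 0.84 [394. 318.] z [ 9.6 17.  20. ] (array([ 323.2, -112.2]), 20.1, 64.9, 63.8) med [ 323. -111.]
top bar_piece 0.84 [303. 316.] z [12.8 16.8 19.5] (array([333.9,  82.7]), 20.2, 64.0, 61.2) med [333.  81.]
top black_clamp 0.95 [164. 190.] z [ 1.2 17.4 21.2] (array([602.2, 394.7]), 51.3, 106.6, 102.5) med [5
[... 554 characters left out ...]
92.8) med [398. 219.]
scene red_clamp 0.86 [314. 267.] z [ 1.9 15.6 18.2] (array([438.3,  54.4]), 49.4, 106.9, 75.8) med [438.  40.]
scene corner_piece 0.88 [434. 355.] z [ 3.3 14.6 16.3] (array([ 399.1, -247.6]), 59.5, 64.7, 6.9) med [ 409. -238.]
scene bar_piece 0.94 [344. 346.] z [ 3.  14.5 16.2] (array([ 322.5, -112.7]), 21.4, 66.7, 63.1) med [ 319. -114.]
scene bar_piece 0.93 [267. 283.] z [ 0.1 14.2 15.9] (array([333.6,  82.1]), 20.6, 67.7, 59.9) med [330.  78.]
scene bar_piece 0.82 [429. 303.] z [ 1.3 14.1 16.1] (array([ 501.3, -169.4]), 23.9, 63.9, 120.1) med [ 498. -171.]
scene black_clamp 0.71 [258. 163.] z [ 1.6 13.9 17.4] (array([610.2, 389. ]), 49.4, 104.5, 88.8) med [595. 376.]
```

Run:
```python
from h import *
for n in ['top','scene']:
    im,d,P,p,T=snap(n)
    r=cut_out('kit_board',n)[0]
    m=cv2.dilate(r['pixels'].astype(np.uint8),np.ones((5,5)))
    hsv=cv2.cvtColor(im,cv2.COLOR_RGB2HSV)
    big=cv2.resize(im,None,fx=1,fy=1)
    ys,xs=np.nonzero(m);x0,x1,y0,y1=xs.min()-15,xs.max()+15,ys.min()-15,ys.max()+15
    cv2.imwrite(f'pics/board_{n}.png',cv2.resize(im[y0:y1,x0:x1],None,fx=4,fy=4,interpolation=cv2.INTER_CUBIC)[:,:,::-1]);print(x0,y0)
    fl=((m>0)&(hsv[...,1]<125)&(hsv[...,2]>140)).astype(np.uint8)
    fl=cv2.morphologyEx(fl,cv2.MORPH_OPEN,np.ones((3,3)))
    c,_=cv2.findContours(fl,cv2.RETR_EXTERNAL,cv2.CHAIN_APPROX_NONE)
    for k in c:
        if cv2.contourArea(k)<300: continue
        W=pxworld(p,T,k[:,0],10);print(n,rect(W[:,:2]))
    # nonblue mask outline top z=16
    nb=((m>0)&~((hsv[...,0]>90)&(hsv[...,0]<125)&(hsv[...,1]>90))&(hsv[...,2]>90)).astype(np.uint8)
    nb=cv2.morphologyEx(nb,cv2.MORPH_OPEN,np.ones((3,3)))
    c,_=cv2.findContours(nb,cv2.RETR_EXTERNAL,cv2.CHAIN_APPROX_NONE);k=max(c,key=cv2.contourArea)
    print(n,'outl',rect(pxworld(p,T,k[:,0],16)[:,:2]))
```

```text
230 125
top (array([621.6, -56.1]), 83.8, 124.8, 175.4)
top (array([629.7,  43.8]), 84.2, 125.3, 175.5)
top (array([637.5, 143.6]), 84.1, 125.3, 175.6)
top outl (array([627.7,  43.6]), 150.9, 315.6, 85.5)
284 157
scene (array([624.2, -54.4]), 82.2, 120.9, 175.2)
scene (array([632.4,  45.6]), 81.7, 122.1, 175.5)
scene (array([640.2, 145.6]), 81.0, 121.7, 175.3)
scene outl (array([623. ,  41.3]), 161.6, 323.6, 85.5)
```

View pics/board_top.png

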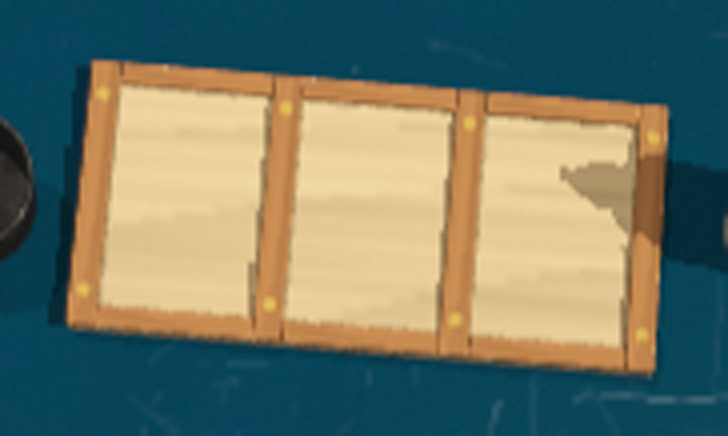

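```bash
cat >> h.py <<'E'
def go(x,y,z,jaw):
    """world target TCP and jaw angle deg -> tool-frame turn & shift from current"""
    s=get_state();Rc=R.from_euler('xyz',s['orientation']);
    best=None
    for yaw in (jaw+90,jaw-90):
        Rt=R.from_euler('xyz',[np.pi,0,np.radians(yaw)])
        rv=(Rc.inv()*Rt).as_rotvec()
        dp=Rc.inv().apply(np.array([x,y,z])-s['tcp_pos'])/1000
        print('t=%.2f'%s['time_s'],'yaw%.0f'%yaw,'turn',rv.round(3).tolist(),'deg%.1f'%np.degrees(np.linalg.norm(rv)),'shift',dp.round(4).tolist(),'q7 %.2f'%s['joints'][6],'open %.1f'%s['opening'])
E
python3 -c "
from h import *
go(406,227,200,2.7)"
```

```text
t=1.25 yaw93 turn [-0.0, 0.0, 1.286] deg73.7 shift [-0.3411, -0.3337, -0.0047] q7 -0.04 open 85.5
t=1.25 yaw-87 turn [-0.0, -0.0, -1.856] deg106.3 shift [-0.3411, -0.3337, -0.0047] q7 -0.04 open 85.5
```

{"api": "send_rows", "payload": {"rows": [[0, 0, 0.06, -0.016, -0.016, -0.005, 0.085], [0, 0, 0.16, -0.043, -0.042, -0.005, 0.085], [0, 0, 0.27, -0.07, -0.069, -0.005, 0.085], [0, 0, 0.38, -0.098, -0.096, -0.005, 0.085], [0, 0, 0.49, -0.126, -0.123, -0.005, 0.085], [0, 0, 0.6, -0.154, -0.15, -0.005, 0.085], [0, 0, 0.71, -0.182, -0.178, -0.005, 0.085], [0, 0, 0.82, -0.21, -0.206, -0.005, 0.085]]}}

```text
time_s: 1.92
tcp_pos: [309.5, 380.5, 200.7]
orientation: [3.141, -0.001, 2.079]
wrist_force: [0.6, 0.0, -0.5]
opening: 84.6
```

```bash
python3 -c "
from h import *
go(406,227,200,2.7)"
```

```text
t=1.92 yaw93 turn [0.001, -0.001, 0.461] deg26.4 shift [-0.1811, 0.0097, 0.0006] q7 -0.31 open 84.6
t=1.92 yaw-87 turn [0.001, 0.001, -2.681] deg153.6 shift [-0.1811, 0.0097, 0.0006] q7 -0.31 open 84.6
```

{"api": "send_rows", "payload": {"rows": [[0, 0, 0.1, -0.035, 0.002, 0, 0.085], [0, 0, 0.2, -0.075, 0.004, 0, 0.085], [0, 0, 0.3, -0.115, 0.006, 0, 0.085], [0, 0, 0.4, -0.15, 0.008, 0, 0.085], [0, 0, 0.46, -0.17, 0.009, 0, 0.085], [0, 0, 0.46, -0.18, 0.01, 0, 0.085], [0, 0, 0.46, -0.181, 0.01, 0, 0.085], [0, 0, 0.46, -0.181, 0.01, 0, 0.085]]}}

```text
time_s: 2.58
tcp_pos: [405.8, 230.2, 200.3]
orientation: [-3.141, -0.001, 1.626]
wrist_force: [-0.1, 0.3, -0.1]
opening: 85.4
```

```bash
cat >> h.py <<'E'
def meas(q,n,fn=None,i=0,band=5):
    im,d,P,p,T=snap(n,fn)
    for r in cut_out(q,n)[:2]:
        m=r['pixels'];X=P[m];X=X[~np.isnan(X[:,0])]
        zt=np.percentile(X[:,2],[5,50,90]);Y=X[abs(X[:,2]-zt[2])<band]
        c,_=cv2.findContours(m.astype(np.uint8),cv2.RETR_EXTERNAL,cv2.CHAIN_APPROX_NONE)
        print(n,q,round(r['p'],2),np.round(r['xy']),'z',zt.round(1),'top pts',rect(Y[:,:2]))
    return im,d,P,p,T
E
python3 -c "
from h import *
meas('sanding_block','wrist','w1.png')
go(406,227,120,2.7)
print(get_state()['tcp_pos'])"
```

```text
wrist sanding_block 0.66 [323. 193.] z [22.8 24.5 25.5] top pts (array([404.2, 228.3]), 58.1, 96.2, 92.4)
t=2.68 yaw93 turn [-0.001, -0.001, 0.01] deg0.6 shift [-0.0045, 0.0007, 0.0801] q7 -0.32 open 84.8
t=2.68 yaw-87 turn [0.002, -0.002, -3.131] deg179.4 shift [-0.0045, 0.0007, 0.0801] q7 -0.32 open 84.8
[405.10759936 231.33996616 200.14782696]
```

View pics/w1.png

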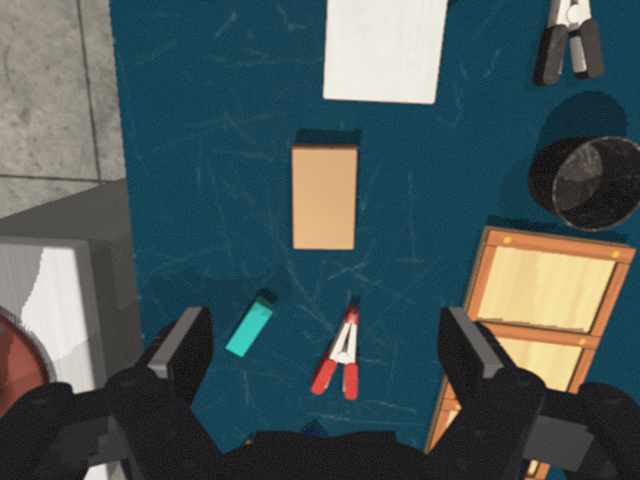

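```bash
python3 -c "
from h import *
go(404.7,228,60,2.5)"
```

```text
t=2.68 yaw92 turn [-0.001, -0.001, 0.014] deg0.8 shift [-0.0035, -0.0005, 0.1401] q7 -0.32 open 84.8
t=2.68 yaw-88 turn [0.002, -0.002, -3.128] deg179.2 shift [-0.0035, -0.0005, 0.1401] q7 -0.32 open 84.8
```

{"api": "send_rows", "payload": {"rows": [[0, 0, 0.014, -0.003, -0.001, 0.025, 0.085], [0, 0, 0.014, -0.003, -0.001, 0.065, 0.085], [0, 0, 0.014, -0.003, -0.001, 0.1, 0.085], [0, 0, 0.014, -0.003, -0.001, 0.125, 0.085], [0, 0, 0.014, -0.003, -0.001, 0.14, 0.085], [0, 0, 0.014, -0.003, -0.001, 0.14, 0.085], [0, 0, 0.014, -0.003, -0.001, 0.14, 0.085]]}}

```text
time_s: 3.27
tcp_pos: [404.4, 227.5, 59.9]
orientation: [-3.14, 0.0, 1.613]
wrist_force: [-0.2, 0.4, 0.1]
opening: 85.0
```

```bash
python3 -c "
from h import *
meas('sanding_block','wrist','w2.png')
go(404.7,228,5,2.5)"
```

```text
wrist sanding_block 0.61 [325. 235.] z [22.6 24.6 25.4] top pts (array([404.3, 228.6]), 58.3, 95.9, 92.5)
t=3.37 yaw92 turn [0.002, -0.001, -0.003] deg0.2 shift [0.0004, -0.0013, 0.0563] q7 -0.20 open 85.0
t=3.37 yaw-88 turn [-0.002, -0.003, 3.139] deg179.8 shift [0.0004, -0.0013, 0.0563] q7 -0.20 open 85.0
```

View pics/w2.png

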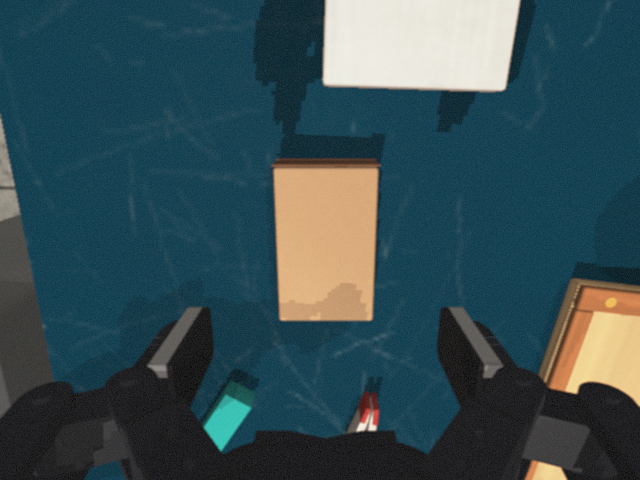

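{"api": "send_rows", "payload": {"rows": [[0, 0, 0, 0, -0.001, 0.025, 0.085], [0, 0, 0, 0, -0.001, 0.046, 0.085], [0, 0, 0, 0, -0.001, 0.055, 0.085], [0, 0, 0, 0, -0.001, 0.056, 0.075], [0, 0, 0, 0, -0.001, 0.056, 0.05], [0, 0, 0, 0, -0.001, 0.056, 0.05], [0, 0, 0, 0, -0.001, 0.056, 0.05], [0, 0, 0, 0, -0.001, 0.056, 0.05]], "squeeze": 40}}

```text
time_s: 4.03
tcp_pos: [405.0, 226.5, 5.2]
orientation: [3.14, -0.001, 1.61]
wrist_force: [-0.9, 0.2, -0.3]
opening: 50.0
```

```bash
python3 -c "
from h import *
snap('wrist','w3.png');snap('scene','s3.png');print(get_state()['opening'],get_state()['tcp_pos'])"
```

```text
49.86252483976849 [404.74425595 226.40957546   4.92415119]
```

View pics/w3.png

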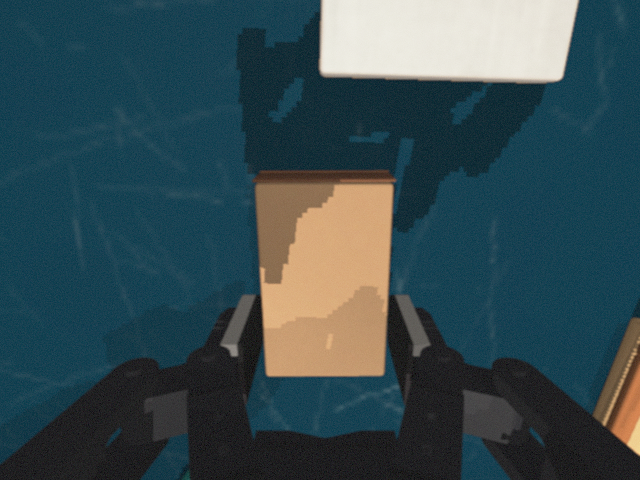

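View pics/s3.png

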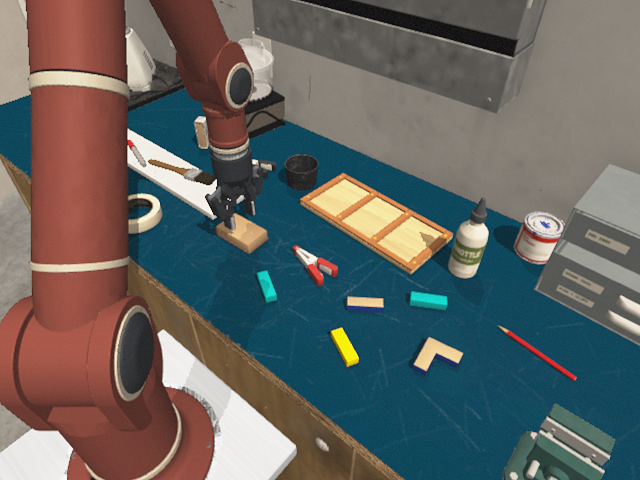

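Run:
```python
from h import *
im,d,P,p,T=snap('wrist')
s=get_state()
for v in (285,297,305,320,340,360,375):
    print(v,[(u,np.round(P[v,u],0).tolist()) for u in (240,252,258,264,270,325,384,390,396)])
im,d,P,p,T=snap('scene','s3b.png')
cv2.imwrite('pics/s3c.png',cv2.resize(im[140:270,170:310],None,fx=5,fy=4.6,interpolation=cv2.INTER_CUBIC)[:,:,::-1])
for v in range(200,240,4): print(v,[np.round(P[v,u],0).tolist() for u in range(212,264,6)])
```

```text
285 [(240, [361.0, 217.0, 1.0]), (252, [367.0, 216.0, -0.0]), (258, [370.0, 217.0, 0.0]), (264, [377.0, 228.0, 25.0]), (270, [380.0, 228.0, 24.0]), (325, [404.0, 230.0, 25.0]), (384, [431.0, 230.0, 25.0]), (390, [438.0, 219.0, 1.0]), (396, [441.0, 219.0, 0.0])]
297 [(240, [361.0, 209.0, -0.0]), (252, [376.0, 235.0, 50.0]), (258, [379.0, 235.0, 50.0]), (264, [377.0, 222.0, 25.0]), (270, [380.0, 222.0, 24.0]), (325, [405.0, 223.0, 24.0]), (384, [431.0, 224.0, 24.0]), (390, [429.0, 236.0, 48.0]), (396, [431.0, 238.0, 52.0])]
305 [(240, [373.0, 235.0, 57.0]), (252, [378.0, 236.0, 58.0]), (258, [379.0, 233.0, 53.0]), (264, [377.0, 218.0, 24.0]), (270, [380.0, 219.0, 25.0]), (325, [405.0, 219.0, 25.0]), (384, [431.0, 220.0, 25.0]), (390, [429.0, 233.0, 50.0]), (396, [429.0, 238.0, 58.0])]
320 [(240, [376.0, 236.0, 69.0]), (252, [379.0, 234.0, 65.0]), (258, [379.0, 227.0, 53.0]), (264, [377.0, 211.0, 25.0]), (270, [380.0, 211.0, 26.0]), (325, [405.0, 211.0, 24.0]), (384, [432.0, 213.0, 25.0]), (390, [429.0, 228.0, 52.0]), (396, [429.0, 235.0, 64.0])]
340 [(240, [378.0, 235.0, 80.0]), (252, 
[... 2091 characters left out ...]
 22.0], [415.0, 234.0, 24.0], [424.0, 225.0, 24.0], [432.0, 215.0, 24.0], [458.0, 227.0, 0.0]]
228 [[381.0, 298.0, -1.0], [374.0, 265.0, 23.0], [384.0, 257.0, 21.0], [369.0, 216.0, 55.0], [399.0, 237.0, 22.0], [409.0, 228.0, 21.0], [414.0, 215.0, 25.0], [424.0, 207.0, 23.0], [434.0, 199.0, 20.0]]
232 [[373.0, 288.0, -1.0], [376.0, 270.0, 8.0], [376.0, 249.0, 20.0], [383.0, 237.0, 22.0], [391.0, 228.0, 22.0], [399.0, 218.0, 22.0], [406.0, 207.0, 24.0], [414.0, 196.0, 25.0], [422.0, 188.0, 24.0]]
236 [[364.0, 277.0, 0.0], [374.0, 270.0, -2.0], [375.0, 249.0, 9.0], [376.0, 230.0, 19.0], [383.0, 219.0, 21.0], [391.0, 209.0, 22.0], [398.0, 198.0, 23.0], [407.0, 190.0, 22.0], [416.0, 181.0, 21.0]]
```

View pics/s3c.png

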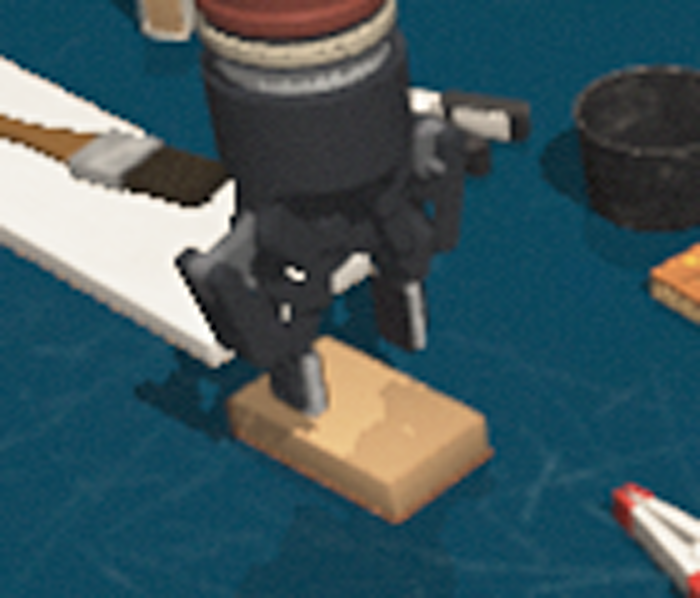

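The grip closed on air: the cameras show the fingertips at z≈48 while the TCP reads z=5. I'll measure this offset between the tips and the reported TCP precisely.

```bash
cat >> h.py <<'E'
def tips():
    s=get_state();Rc=R.from_euler('xyz',s['orientation'])
    im,d,P,p,T=snap('wrist')
    Q=(P-s['tcp_pos'])@Rc.as_matrix()   # tool coords
    m=(abs(Q[...,0])<25)&(abs(Q[...,1])<75)&(Q[...,2]<-20)&(Q[...,2]>-110)&~np.isnan(Q[...,0])
    for sg in (-1,1):
        q=Q[m&(np.sign(Q[...,1])==sg)]
        q=q[q[:,2]>np.percentile(q[:,2],99.5)-25]
        z=np.percentile(q[:,2],99);t=q[q[:,2]>z-8]
        print('side',sg,'tipz',z.round(1),'x',np.percentile(t[:,0],[2,98]).round(1),'y',np.percentile(t[:,1],[2,98]).round(1),'open %.1f'%s['opening'])
E
python3 -c "
from h import *
tips()"
```

```text
side -1 tipz -20.0 x [-23.7  24.1] y [-27.5  -0.7] open 49.7
side 1 tipz -20.0 x [-23.9  24. ] y [ 0.6 27. ] open 49.7
```

{"api": "send_rows", "payload": {"rows": [[0, 0, 0, 0, 0, -0.005, 0.085], [0, 0, 0, 0, 0, -0.005, 0.085], [0, 0, 0, 0, 0, -0.005, 0.085], [0, 0, 0, 0, 0, -0.005, 0.085], [0, 0, 0, 0, 0, -0.005, 0.085]]}}

```text
time_s: 4.7
tcp_pos: [404.3, 226.1, 9.3]
orientation: [-3.141, 0.0, 1.61]
wrist_force: [0.1, -0.6, -0.2]
opening: 85.0
```

```bash
python3 -c "
from h import *
tips()
print(get_state()['wrist_force'])
go(404.5,228,-20,2.5)"
```

```text
side -1 tipz -50.7 x [-10.8  10.5] y [-53.9 -42.7] open 85.0
side 1 tipz -50.9 x [-10.9  10.4] y [41.6 52.9] open 85.0
[-0.31522368  0.64703696 -0.33583289]
t=4.75 yaw92 turn [-0.0, 0.0, -0.005] deg0.3 shift [0.0019, 0.0003, 0.0293] q7 -0.16 open 85.1
t=4.75 yaw-88 turn [0.0, 0.0, 3.137] deg179.7 shift [0.0019, 0.0003, 0.0293] q7 -0.16 open 85.1
```

{"api": "send_rows", "payload": {"rows": [[0, 0, 0, 0.001, 0, 0.02, 0.085], [0, 0, 0, 0.002, 0, 0.034, 0.085], [0, 0, 0, 0.002, 0, 0.042, 0.085], [0, 0, 0, 0.002, 0, 0.042, 0.085], [0, 0, 0, 0.002, 0, 0.042, 0.05], [0, 0, 0, 0.002, 0, 0.042, 0.05], [0, 0, 0, 0.002, 0, 0.042, 0.05], [0, 0, 0, 0.002, 0, 0.042, 0.05]], "squeeze": 50}}

```text
time_s: 5.42
tcp_pos: [404.7, 228.2, -31.8]
orientation: [3.141, -0.0, 1.61]
wrist_force: [-0.9, -1.2, 4.4]
opening: 59.0
```

```bash
python3 -c "
from h import *
s=get_state();print(s['tcp_pos'],s['opening'],s['wrist_force'])
snap('wrist','w4.png')"
```

```text
[404.69173788 228.17709021 -31.84511265] 58.96226565412574 [-0.88940427 -1.17777625  4.3999501 ]
```

View pics/w4.png

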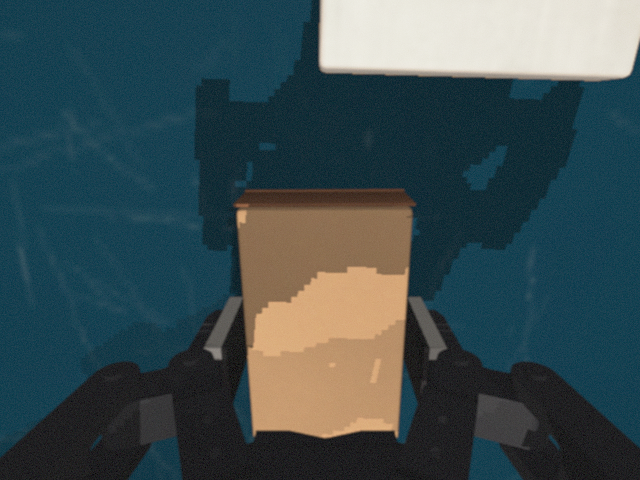

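{"api": "send_rows", "payload": {"rows": [[0, 0, 0, 0, 0, -0.01, 0.05], [0, 0, 0, 0, 0, -0.03, 0.05], [0, 0, 0, 0, 0, -0.06, 0.05], [0, 0, 0, 0, 0, -0.09, 0.05], [0, 0, 0, 0, 0, -0.11, 0.05], [0, 0, 0, 0, 0, -0.12, 0.05], [0, 0, 0, 0, 0, -0.12, 0.05]]}}

```text
time_s: 6.05
tcp_pos: [405.7, 229.1, 90.1]
orientation: [3.137, -0.003, 1.61]
wrist_force: [0.1, 0.4, -0.9]
opening: 58.7
```

```bash
python3 -c "
from h import *
s=get_state();print(s['tcp_pos'],s['opening'],s['wrist_force'])
go(610,-55,90,85.5)"
```

```text
[405.70277854 229.11445292  90.09724682] 58.72143925332981 [ 0.06393993  0.39197462 -0.94534864]
t=6.05 yaw176 turn [0.006, 0.001, -1.453] deg83.2 shift [-0.2919, 0.1929, 0.0002] q7 -0.22 open 58.7
t=6.05 yaw-4 turn [0.001, -0.007, 1.689] deg96.8 shift [-0.2919, 0.1929, 0.0002] q7 -0.22 open 58.7
```

{"api": "send_rows", "payload": {"rows": [[0, 0, -0.06, -0.012, 0.008, 0, 0.05], [0, 0, -0.16, -0.035, 0.023, 0, 0.05], [0, 0, -0.28, -0.06, 0.04, 0, 0.05], [0, 0, -0.4, -0.085, 0.056, 0, 0.05], [0, 0, -0.52, -0.11, 0.073, 0, 0.05], [0, 0, -0.64, -0.135, 0.089, 0, 0.05], [0, 0, -0.76, -0.16, 0.106, 0, 0.05], [0, 0, -0.88, -0.185, 0.122, 0, 0.05]]}}

```text
time_s: 6.72
tcp_pos: [533.3, 46.7, 86.4]
orientation: [-3.14, -0.002, 2.496]
wrist_force: [0.4, 0.4, -1.4]
opening: 58.6
```

```bash
python3 -c "
from h import *
go(610,-55,90,85.5)"
```

```text
t=6.72 yaw176 turn [-0.001, -0.002, -0.567] deg32.5 shift [-0.1225, -0.035, -0.0038] q7 0.83 open 58.6
t=6.72 yaw-4 turn [-0.003, 0.001, 2.574] deg147.5 shift [-0.1225, -0.035, -0.0038] q7 0.83 open 58.6
```

{"api": "send_rows", "payload": {"rows": [[0, 0, -0.12, -0.027, -0.008, -0.002, 0.05], [0, 0, -0.24, -0.053, -0.015, -0.004, 0.05], [0, 0, -0.36, -0.08, -0.022, -0.004, 0.05], [0, 0, -0.46, -0.105, -0.029, -0.004, 0.05], [0, 0, -0.54, -0.118, -0.034, -0.004, 0.05], [0, 0, -0.567, -0.122, -0.035, -0.004, 0.05], [0, 0, -0.567, -0.122, -0.035, -0.004, 0.05], [0, 0, -0.567, -0.122, -0.035, -0.004, 0.05]]}}

```text
time_s: 7.38
tcp_pos: [608.1, -53.6, 90.2]
orientation: [3.141, -0.003, 3.056]
wrist_force: [0.1, -0.2, -0.1]
opening: 58.8
```

```bash
cat >> h.py <<'E'
def bays(n='wrist',fn=None):
    im,d,P,p,T=snap(n,fn)
    hsv=cv2.cvtColor(im,cv2.COLOR_RGB2HSV)
    fl=((hsv[...,1]<125)&(hsv[...,1]>50)&(hsv[...,2]>130)&(abs(P[...,2]-10)<7)).astype(np.uint8)
    fl=cv2.morphologyEx(fl,cv2.MORPH_OPEN,np.ones((3,3)))
    c,_=cv2.findContours(fl,cv2.RETR_EXTERNAL,cv2.CHAIN_APPROX_NONE)
    for k in c:
        if cv2.contourArea(k)<1500: continue
        W=pxworld(p,T,k[:,0],10);print(n,rect(W[:,:2]),'z',np.nanmedian(P[fl>0][:,2]).round(1))
    return im,d,P,p,T
E
python3 -c "
from h import *
s=get_state();print(s['tcp_pos'],s['opening'],s['wrist_force'])
bays('wrist','w5.png')
meas('sanding_block','wrist')
go(622.5,-55.5,25,85.5)"
```

```text
[608.05758057 -53.61563225  90.17850274] 58.820899612711976 [ 0.14538715 -0.244476   -0.10909774]
wrist (array([569.2, -52.2]), 20.5, 84.8, 85.0) z 10.9
wrist (array([629.4,  44.6]), 84.5, 125.8, 175.6) z 10.9
wrist (array([637. , 140.6]), 74.7, 125.1, 176.2) z 10.9
t=7.53 yaw176 turn [0.001, -0.001, -0.005] deg0.3 shift [-0.0144, -0.0021, 0.0659] q7 1.44 open 58.9
t=7.53 yaw-4 turn [-0.002, -0.001, 3.137] deg179.7 shift [-0.0144, -0.0021, 0.0659] q7 1.44 open 58.9
```

View pics/w5.png

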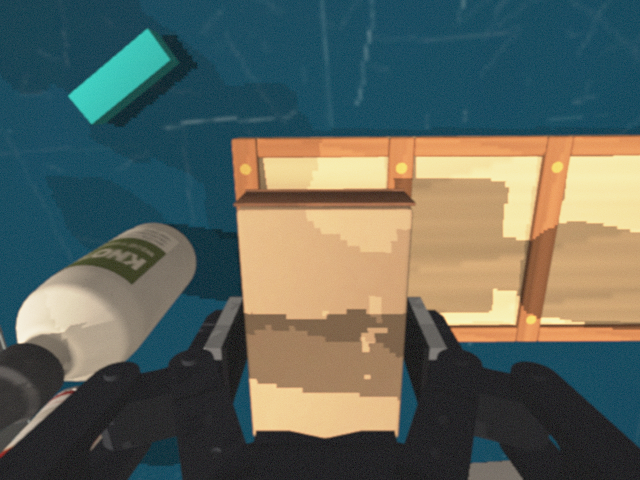

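{"api": "send_rows", "payload": {"rows": [[0, 0, -0.005, -0.007, -0.001, 0.01, 0.05], [0, 0, -0.005, -0.013, -0.002, 0.035, 0.05], [0, 0, -0.005, -0.0137, -0.002, 0.065, 0.05], [0, 0, -0.005, -0.0137, -0.002, 0.085, 0.05], [0, 0, -0.005, -0.0137, -0.002, 0.095, 0.05], [0, 0, -0.005, -0.0137, -0.002, 0.1, 0.05], [0, 0, -0.005, -0.0137, -0.002, 0.1, 0.05]]}}

```text
time_s: 8.12
tcp_pos: [622.3, -56.5, -9.8]
orientation: [3.142, -0.002, 3.062]
wrist_force: [-0.5, -0.3, -1.1]
opening: 59.0
```

```bash
python3 -c "
from h import *
s=get_state();print(s['tcp_pos'],s['opening'],s['wrist_force'])
bays('wrist','w6.png')
meas('sanding_block','wrist')
meas('sanding_block','top','t6.png')
go(621.7,-55.3,-22,85.5)"
```

```text
[622.27049836 -56.54154807  -9.76823789] 58.997389627423225 [-0.49704352 -0.29177083 -1.11251102]
wrist (array([629.2,  44.8]), 83.4, 125.2, 175.4) z 10.9
wrist (array([591.3, -53.8]), 65.4, 85.1, 85.4) z 10.9
wrist sanding_block 0.64 [321. 303.] z [41.9 47.8 48.5] top pts (array([620.8, -57.6]), 59.7, 95.2, 175.5)
top sanding_block 0.62 [368. 189.] z [31.5 48.4 51.4] top pts (array([600.1, -55.4]), 50.1, 58.0, 84.5)
t=8.37 yaw176 turn [-0.0, 0.003, -0.001] deg0.2 shift [0.0024, 0.0015, 0.0148] q7 1.43 open 59.2
t=8.37 yaw-4 turn [0.005, 0.0, 3.14] deg179.9 shift [0.0024, 0.0015, 0.0148] q7 1.43 open 59.2
```

View pics/w6.png

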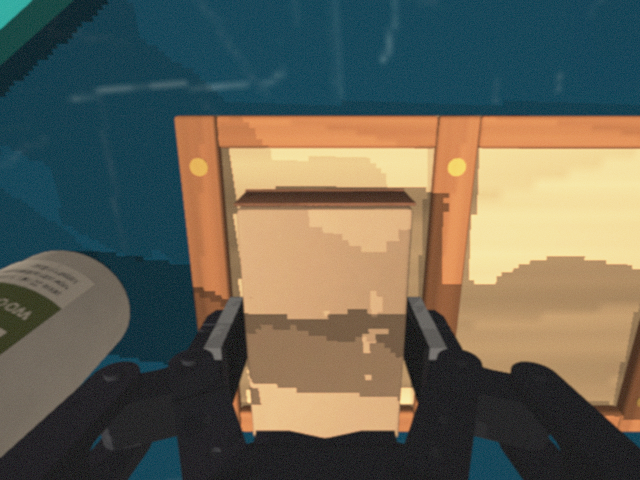

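{"api": "send_rows", "payload": {"rows": [[0, 0, 0, 0, 0.002, 0.003, 0.05], [0, 0, 0, 0, 0.002, 0.007, 0.05], [0, 0, 0, 0, 0.002, 0.01, 0.05], [0, 0, 0, 0, 0.002, 0.012, 0.05], [0, 0, 0, 0, 0.002, 0.012, 0.05], [0, 0, 0, 0, 0.002, 0.012, 0.05]]}}

```text
time_s: 8.87
tcp_pos: [622.6, -55.0, -21.0]
orientation: [-3.141, -0.001, 3.062]
wrist_force: [-0.4, -0.5, -2.0]
opening: 59.2
```

```bash
python3 -c "
from h import *
s=get_state();print(s['tcp_pos'],s['opening'],s['wrist_force'])
meas('sanding_block','wrist','w7.png')
s=get_state();print(s['tcp_pos'],s['wrist_force'])
"
```

```text
[622.61150057 -55.01443358 -21.00112829] 59.201072790795294 [-0.37211163 -0.46146709 -2.03504121]
wrist sanding_block 0.63 [322. 301.] z [30.1 35.3 36. ] top pts (array([620.4, -55.8]), 59.5, 95.4, 175.7)
[622.89860037 -54.99074223 -20.68933603] [ 0.40570682  0.02231706 -2.31044411]
```

View pics/w7.png

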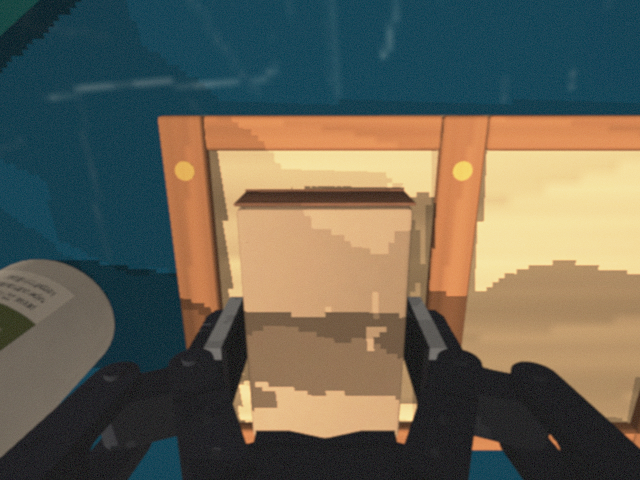

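{"api": "send_rows", "payload": {"rows": [[0, 0, 0, 0, 0, 0.001, 0.05], [0, 0, 0, 0, 0, 0.0015, 0.05], [0, 0, 0, 0, 0, 0.0015, 0.065], [0, 0, 0, 0, 0, 0.0015, 0.072], [0, 0, 0, 0, 0, 0.0015, 0.075], [0, 0, 0, 0, 0, -0.005, 0.075], [0, 0, 0, 0, 0, -0.02, 0.075], [0, 0, 0, 0, 0, -0.05, 0.08]]}}

```text
time_s: 9.63
tcp_pos: [619.8, -54.8, 27.0]
orientation: [-3.141, -0.008, 3.062]
wrist_force: [0.4, 0.5, 0.6]
opening: 80.0
```

{"api": "send_rows", "payload": {"rows": [[0, 0, 0, 0, 0, -0.035, 0.085], [0, 0, 0, 0, 0, -0.07, 0.085], [0, 0, 0, 0, 0, -0.09, 0.085], [0, 0, 0, 0, 0, -0.1, 0.085], [0, 0, 0, 0, 0, -0.1, 0.085]]}}

```text
time_s: 10.05
tcp_pos: [624.6, -55.0, 132.4]
orientation: [3.142, 0.006, 3.062]
wrist_force: [-0.4, 0.8, 0.5]
opening: 84.9
```

```bash
python3 -c "
from h import *
s=get_state();print(s['tcp_pos'],s['wrist_force'])
meas('sanding_block','wrist','w8.png');bays()
meas('sanding_block','top','t8.png')
meas('red_clamp','wrist')
go(438,55,90,0)
"
```

```text
[624.62622728 -55.01306511 132.40868706] [-0.44389603  0.83101721  0.45820057]
wrist sanding_block 0.62 [324. 208.] z [32.7 34.6 35.5] top pts (array([621.6, -56.2]), 58.1, 96.0, 175.6)
wrist (array([637.6, 145.2]), 83.3, 125.1, 175.4) z 10.9
wrist (array([629.5,  44.5]), 84.4, 125.2, 175.4) z 10.9
wrist (array([621.3, -56.7]), 85.3, 125.2, 175.4) z 10.9
top sanding_block 0.82 [370. 181.] z [14.2 34.2 37.3] top pts (array([623.2, -55.3]), 57.8, 96.1, 175.7)
top sanding_block 0.26 [323. 266.] z [ 2.9 18.1 21.4] top pts (array([429. ,  56.8]), 50.8, 104.8, 89.7)
t=10.40 yaw90 turn [-0.003, -0.003, 1.491] deg85.4 shift [0.1919, 0.0949, 0.0382] q7 1.45 open 85.1
t=10.40 yaw-90 turn [0.003, -0.003, -1.65] deg94.6 shift [0.1919, 0.0949, 0.0382] q7 1.45 open 85.1
```

View pics/w8.png

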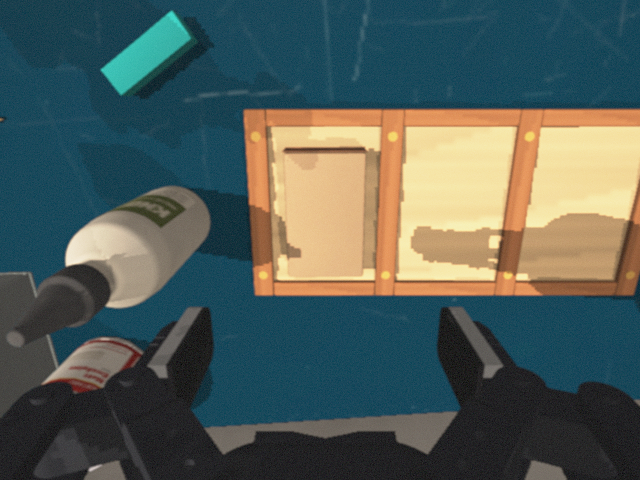

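View pics/t8.png

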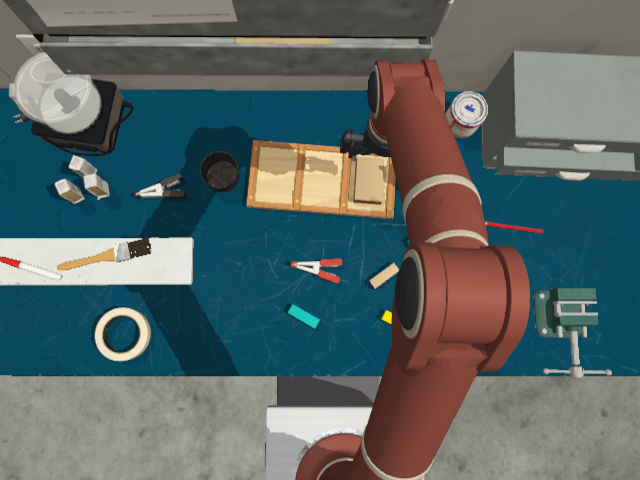

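{"api": "send_rows", "payload": {"rows": [[0, 0, 0.08, 0.012, 0.006, 0.002, 0.085], [0, 0, 0.2, 0.028, 0.014, 0.004, 0.085], [0, 0, 0.32, 0.044, 0.022, 0.006, 0.085], [0, 0, 0.44, 0.06, 0.03, 0.008, 0.085], [0, 0, 0.56, 0.076, 0.038, 0.01, 0.085], [0, 0, 0.68, 0.092, 0.046, 0.012, 0.085], [0, 0, 0.8, 0.108, 0.054, 0.014, 0.085], [0, 0, 0.92, 0.124, 0.062, 0.016, 0.085]]}}

```text
time_s: 11.07
tcp_pos: [503.1, 17.1, 112.6]
orientation: [-3.141, -0.001, 2.136]
wrist_force: [-0.1, 0.2, 0.4]
opening: 84.8
```

```bash
python3 -c "
from h import *
go(438,56,110,-10)"
```

```text
t=11.07 yaw80 turn [-0.001, -0.0, 0.74] deg42.4 shift [0.0677, -0.0341, 0.0027] q7 0.58 open 84.8
t=11.07 yaw-100 turn [0.0, -0.002, -2.402] deg137.6 shift [0.0677, -0.0341, 0.0027] q7 0.58 open 84.8
```

{"api": "send_rows", "payload": {"rows": [[0, 0, 0.12, 0.012, -0.006, 0, 0.085], [0, 0, 0.24, 0.024, -0.012, 0, 0.085], [0, 0, 0.36, 0.036, -0.018, 0.001, 0.085], [0, 0, 0.48, 0.048, -0.024, 0.001, 0.085], [0, 0, 0.6, 0.058, -0.03, 0.002, 0.085], [0, 0, 0.7, 0.066, -0.033, 0.002, 0.085], [0, 0, 0.74, 0.068, -0.034, 0.002, 0.085], [0, 0, 0.74, 0.068, -0.034, 0.002, 0.085]]}}

```text
time_s: 11.73
tcp_pos: [437.7, 56.3, 110.8]
orientation: [-3.14, 0.001, 1.403]
wrist_force: [1.2, -0.6, -0.7]
opening: 85.1
```

Run:
```python
from h import *
im,d,P,p,T=meas('red_clamp','wrist','w9.png')
print(get_state()['tcp_pos'])
r=cut_out('red_clamp','wrist')[0];m=r['pixels']
hsv=cv2.cvtColor(im,cv2.COLOR_RGB2HSV)
red=m&((hsv[...,0]<8)|(hsv[...,0]>172))&(hsv[...,1]>120)
X=P[m&(P[...,2]>8)];print('all',rect(X[:,:2]),np.median(X,0).round(1))
n,l,st,c=cv2.connectedComponentsWithStats(red.astype(np.uint8))
for i in range(1,n):
    if st[i,4]>25: Y=P[l==i];print('red',st[i,4],c[i].round(0),np.nanmean(Y,0).round(1),rect(Y[:,:2]))
```

```text
wrist red_clamp 0.91 [320. 234.] z [13.2 18.8 20. ] top pts (array([435.1,  57.8]), 50.8, 105.9, 80.4)
[438.90934292  55.62009013 111.05286539]
all (array([435.2,  57.8]), 51.1, 106.1, 80.4) [437.5  48.   18.8]
red 104 [313. 155.] [437.5 104.9  18.5] (array([437.2, 104.5]), 4.0, 13.2, 67.7)
red 107 [323. 155.] [444.6 103.6  17.4] (array([444.7, 102.1]), 3.6, 15.8, 95.1)
red 1067 [342. 258.] [445.1  27.2  19. ] (array([444.8,  25.9]), 13.4, 47.4, 94.6)
red 1050 [301. 259.] [415.1  31.7  19.1] (array([415.1,  29.7]), 13.2, 46.1, 68.4)
```

View pics/w9.png

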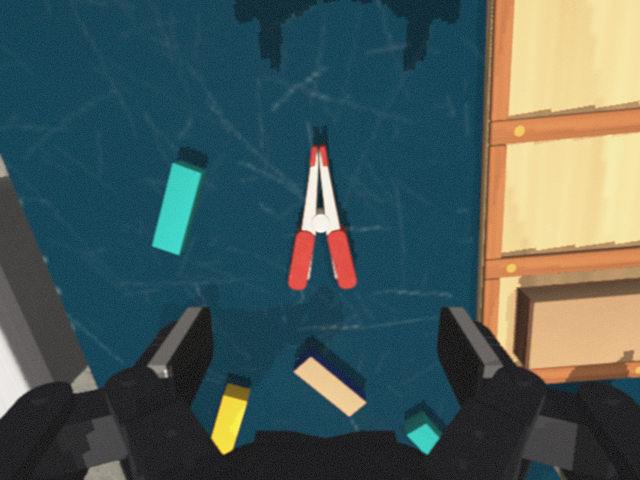

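```bash
python3 -c "
from h import *
go(435.4,57.8,-32,-8.8)"
```

```text
t=11.88 yaw81 turn [0.0, 0.0, -0.014] deg0.8 shift [0.0018, -0.0041, 0.1431] q7 -0.08 open 84.8
t=11.88 yaw-99 turn [0.001, -0.0, 3.127] deg179.2 shift [0.0018, -0.0041, 0.1431] q7 -0.08 open 84.8
```

{"api": "send_rows", "payload": {"rows": [[0, 0, -0.014, 0.002, -0.003, 0.025, 0.085], [0, 0, -0.014, 0.002, -0.003, 0.06, 0.085], [0, 0, -0.014, 0.002, -0.003, 0.098, 0.085], [0, 0, -0.014, 0.002, -0.003, 0.125, 0.085], [0, 0, -0.014, 0.002, -0.003, 0.138, 0.085], [0, 0, -0.014, 0.002, -0.003, 0.143, 0.085], [0, 0, -0.014, 0.002, -0.003, 0.143, 0.085], [0, 0, -0.014, 0.002, -0.003, 0.143, 0.085]]}}

```text
time_s: 12.55
tcp_pos: [436.9, 57.8, -31.4]
orientation: [3.141, -0.0, 1.416]
wrist_force: [0.2, -0.7, 0.6]
opening: 85.0
```

```bash
python3 -c "
from h import *
s=get_state();print(s['tcp_pos'],s['wrist_force'])
meas('red_clamp','wrist','w10.png')
go(435.4,57.8,-32,-8.8)"
```

```text
[436.87920026  57.76932168 -31.35948486] [ 0.21795599 -0.72042333  0.55235109]
wrist red_clamp 0.9 [318. 338.] z [13.6 18.8 19.9] top pts (array([435.7,  59.9]), 50.6, 101.9, 80.4)
t=12.65 yaw81 turn [0.002, -0.001, -0.001] deg0.2 shift [-0.0005, -0.0018, 0.0013] q7 0.06 open 85.1
t=12.65 yaw-99 turn [-0.001, -0.004, 3.14] deg179.9 shift [-0.0005, -0.0018, 0.0013] q7 0.06 open 85.1
```

View pics/w10.png

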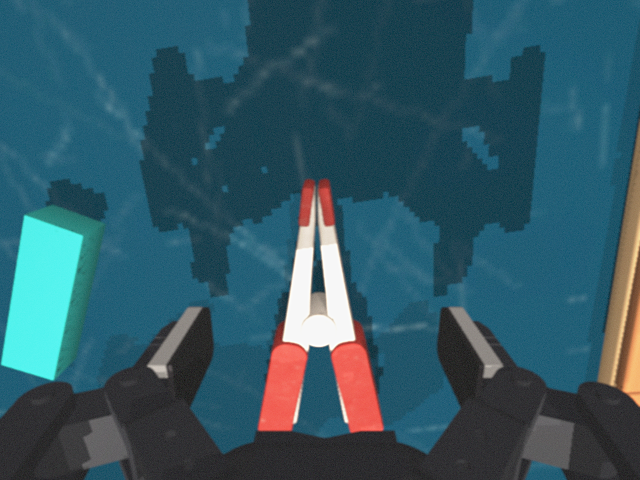

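{"api": "send_rows", "payload": {"rows": [[0, 0, 0, 0, -0.001, 0.001, 0.06], [0, 0, 0, 0, -0.001, 0.001, 0.04], [0, 0, 0, 0, -0.001, 0.001, 0.04], [0, 0, 0, 0, -0.001, 0.001, 0.04], [0, 0, 0, 0, -0.001, 0.001, 0.04], [0, 0, 0, 0, -0.001, 0.001, 0.04]], "squeeze": 50}}

```text
time_s: 13.15
tcp_pos: [435.4, 58.4, -31.9]
orientation: [3.141, -0.001, 1.416]
wrist_force: [-0.9, -0.5, 7.1]
opening: 44.6
```

{"api": "send_rows", "payload": {"rows": [[0, 0, 0, 0, 0, -0.01, 0.04], [0, 0, 0, 0, 0, -0.03, 0.04], [0, 0, 0, 0, 0, -0.06, 0.04], [0, 0, 0, 0, 0, -0.09, 0.04], [0, 0, 0, 0, 0, -0.11, 0.04], [0, 0, 0, 0, 0, -0.12, 0.04], [0, 0, 0, 0, 0, -0.12, 0.04]]}}

```text
time_s: 13.73
tcp_pos: [436.7, 58.6, 89.6]
orientation: [3.137, -0.002, 1.416]
wrist_force: [0.2, -0.2, -1.8]
opening: 44.8
```

```bash
python3 -c "
from h import *
s=get_state();print(s['tcp_pos'],s['opening'],s['wrist_force'])
go(637,144,90,85.5)
meas('red_clamp','wrist','w11.png')
"
```

```text
[436.73822397  58.56026178  89.56285858] 44.76333432232555 [ 0.23587178 -0.19092244 -1.77196657]
t=13.73 yaw176 turn [0.005, 0.003, -1.647] deg94.4 shift [0.1152, 0.1847, 0.0007] q7 -0.04 open 44.8
t=13.73 yaw-4 turn [0.003, -0.005, 1.495] deg85.6 shift [0.1152, 0.1847, 0.0007] q7 -0.04 open 44.8
wrist red_clamp 0.83 [323. 338.] z [131.8 140.2 141.3] top pts (array([437.2,  60.3]), 51.1, 101.1, 80.4)
wrist red_clamp 0.66 [325. 403.] z [ 4.8 16.5 17.5] top pts (array([417.2, -85. ]), 20.8, 60.7, 125.6)
```

View pics/w11.png

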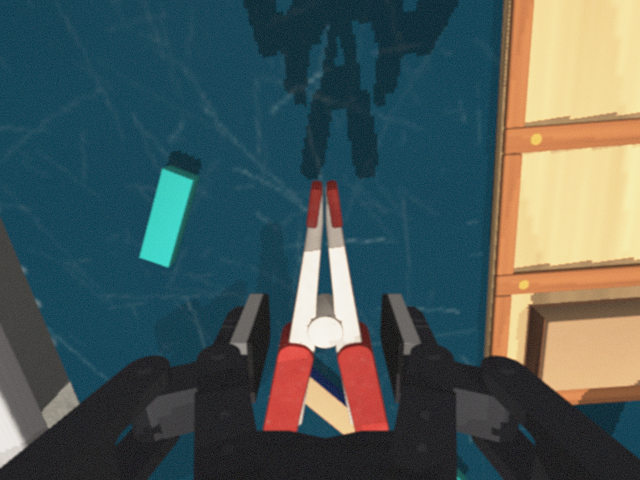

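{"api": "send_rows", "payload": {"rows": [[0, 0, -0.08, 0.006, 0.009, 0, 0.04], [0, 0, -0.2, 0.014, 0.022, 0, 0.04], [0, 0, -0.32, 0.022, 0.036, 0, 0.04], [0, 0, -0.44, 0.031, 0.049, 0, 0.04], [0, 0, -0.56, 0.039, 0.063, 0, 0.04], [0, 0, -0.68, 0.047, 0.076, 0, 0.04], [0, 0, -0.8, 0.056, 0.09, 0, 0.04], [0, 0, -0.92, 0.064, 0.103, 0, 0.04]]}}

```text
time_s: 14.5
tcp_pos: [546.4, 105.8, 85.3]
orientation: [-3.139, -0.002, 2.342]
wrist_force: [-0.2, 0.5, -0.3]
opening: 44.3
```

```bash
python3 -c "
from h import *
go(637.3,144,90,85.5)
"
```

```text
t=14.50 yaw176 turn [-0.002, -0.003, -0.721] deg41.3 shift [-0.0359, 0.0919, -0.005] q7 0.59 open 44.3
t=14.50 yaw-4 turn [-0.004, 0.002, 2.42] deg138.7 shift [-0.0359, 0.0919, -0.005] q7 0.59 open 44.3
```

{"api": "send_rows", "payload": {"rows": [[0, 0, -0.12, -0.006, 0.015, -0.001, 0.04], [0, 0, -0.24, -0.012, 0.03, -0.002, 0.04], [0, 0, -0.36, -0.018, 0.046, -0.003, 0.04], [0, 0, -0.48, -0.024, 0.062, -0.004, 0.04], [0, 0, -0.6, -0.03, 0.077, -0.005, 0.04], [0, 0, -0.69, -0.035, 0.089, -0.005, 0.04], [0, 0, -0.72, -0.036, 0.092, -0.005, 0.04], [0, 0, -0.72, -0.036, 0.092, -0.005, 0.04]]}}

```text
time_s: 15.17
tcp_pos: [637.4, 143.2, 90.1]
orientation: [-3.142, -0.003, 3.055]
wrist_force: [-0.3, 0.0, -0.2]
opening: 44.6
```

```bash
python3 -c "
from h import *
s=get_state();print(s['tcp_pos'],s['opening'],s['wrist_force'])
bays('wrist','w12.png')
meas('red_clamp','wrist')
go(637.3,144,-10,85.5)
"
```

```text
[637.40558814 143.20900283  90.10653008] 44.599301984562764 [-0.33739356  0.0065927  -0.18922779]
wrist (array([621.5, -44.3]), 52.1, 124.7, 175.3) z 11.0
wrist (array([628.7,  42. ]), 84.4, 125.4, 175.3) z 11.0
wrist (array([637. , 142.7]), 85.3, 125.7, 175.4) z 11.0
wrist red_clamp 0.91 [322. 339.] z [132.  141.  142.1] top pts (array([633.8, 143.3]), 51.3, 101.3, 173.9)
t=15.32 yaw176 turn [-0.001, -0.003, -0.009] deg0.5 shift [-0.0008, 0.0015, 0.1013] q7 1.13 open 44.8
t=15.32 yaw-4 turn [-0.004, 0.002, 3.133] deg179.5 shift [-0.0008, 0.0015, 0.1013] q7 1.13 open 44.8
```

View pics/w12.png

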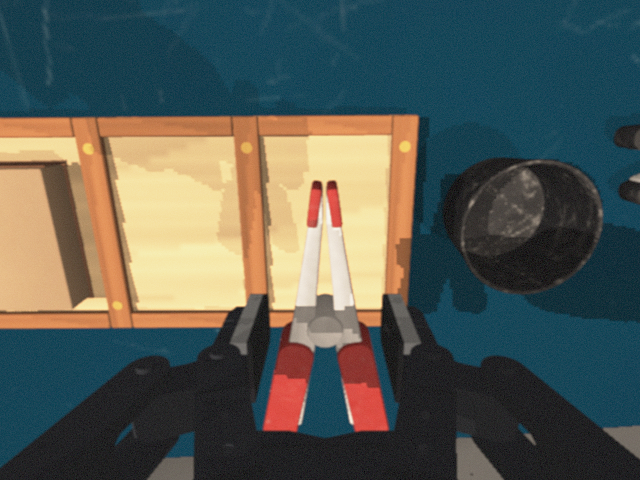

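{"api": "send_rows", "payload": {"rows": [[0, 0, -0.009, 0, 0.0005, 0.01, 0.04], [0, 0, -0.009, 0, 0.0005, 0.035, 0.04], [0, 0, -0.009, 0, 0.0005, 0.065, 0.04], [0, 0, -0.009, 0, 0.0005, 0.085, 0.04], [0, 0, -0.009, 0, 0.0005, 0.097, 0.04], [0, 0, -0.009, 0, 0.0005, 0.102, 0.04], [0, 0, -0.009, 0, 0.0005, 0.102, 0.04], [0, 0, -0.009, 0, 0.0005, 0.102, 0.04]]}}

```text
time_s: 15.98
tcp_pos: [638.9, 144.0, -8.9]
orientation: [3.141, 0.002, 3.065]
wrist_force: [0.3, 0.5, -0.8]
opening: 44.6
```

```bash
python3 -c "
from h import *
s=get_state();print(s['tcp_pos'],s['opening'],s['wrist_force'])
bays('wrist','w13.png')
meas('red_clamp','wrist')
go(637.3,143.8,-21,85.5)
"
```

```text
[638.90697249 144.04774113  -8.86115895] 44.58915425198387 [ 0.32062818  0.52682119 -0.75574152]
wrist (array([683.4, 139.7]), 20.0, 32.9, 175.6) z 11.0
wrist (array([637.2, 142.9]), 85.6, 125.8, 175.3) z 11.0
wrist (array([628.8,  41.4]), 83.9, 125.6, 175.3) z 11.0
wrist red_clamp 0.78 [324. 340.] z [37.3 42.3 43.5] top pts (array([636.1, 143.9]), 50.9, 101.1, 175.0)
t=16.13 yaw176 turn [0.001, 0.003, 0.002] deg0.2 shift [0.0022, -0.0005, 0.0129] q7 1.12 open 44.6
t=16.13 yaw-4 turn [-0.005, 0.002, -3.14] deg179.9 shift [0.0022, -0.0005, 0.0129] q7 1.12 open 44.6
```

View pics/w13.png

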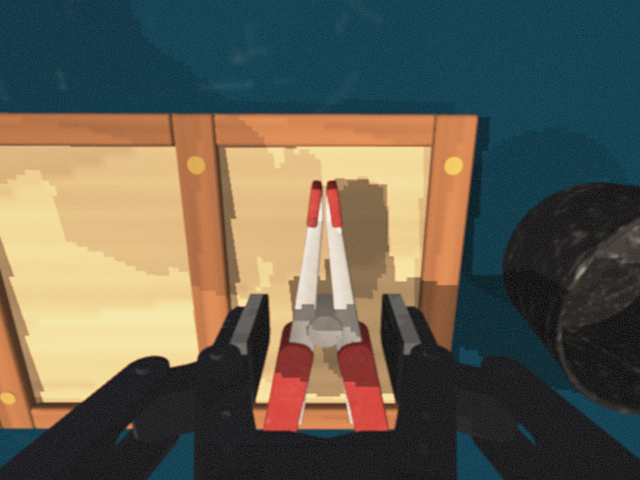

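{"api": "send_rows", "payload": {"rows": [[0, 0, 0, 0.001, -0.001, 0.003, 0.04], [0, 0, 0, 0.002, -0.001, 0.007, 0.04], [0, 0, 0, 0.002, -0.001, 0.01, 0.04], [0, 0, 0, 0.002, -0.001, 0.012, 0.04], [0, 0, 0, 0.002, -0.001, 0.0125, 0.04], [0, 0, 0, 0.002, -0.001, 0.0125, 0.04]]}}

```text
time_s: 16.63
tcp_pos: [635.6, 142.8, -21.8]
orientation: [-3.141, -0.001, 3.065]
wrist_force: [-2.6, -0.9, 4.3]
opening: 44.9
```

```bash
python3 -c "
from h import *
s=get_state();print(s['tcp_pos'],s['opening'],s['wrist_force'])
meas('red_clamp','wrist','w14.png')
"
```

```text
[635.60612839 142.78215383 -21.77698563] 44.9274593339258 [-2.57007256 -0.91571031  4.30591034]
wrist red_clamp 0.75 [322. 341.] z [20.4 28.8 30. ] top pts (array([632.8, 143.1]), 51.4, 101.6, 174.5)
```

View pics/w14.png

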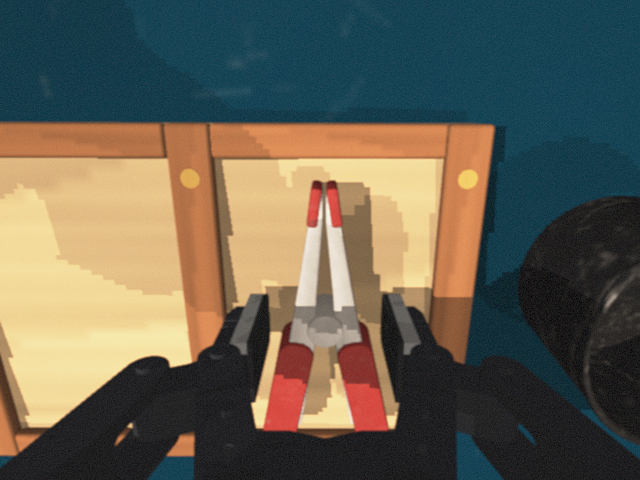

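{"api": "send_rows", "payload": {"rows": [[0, 0, 0, 0, 0, 0, 0.05], [0, 0, 0, 0, 0, 0, 0.056], [0, 0, 0, 0, 0, 0, 0.056], [0, 0, 0, 0, 0, 0, 0.056], [0, 0, 0, 0, 0, -0.01, 0.056], [0, 0, 0, 0, 0, -0.03, 0.06], [0, 0, 0, 0, 0, -0.06, 0.07]]}}

```text
time_s: 17.32
tcp_pos: [633.9, 142.3, 36.2]
orientation: [-3.14, -0.006, 3.065]
wrist_force: [0.0, -0.0, 0.1]
opening: 69.3
```

{"api": "send_rows", "payload": {"rows": [[0, 0, 0, 0, 0, -0.03, 0.085], [0, 0, 0, 0, 0, -0.06, 0.085], [0, 0, 0, 0, 0, -0.08, 0.085], [0, 0, 0, 0, 0, -0.09, 0.085], [0, 0, 0, 0, 0, -0.09, 0.085], [0, 0, 0, 0, 0, -0.09, 0.085]]}}

```text
time_s: 17.82
tcp_pos: [635.7, 142.8, 127.6]
orientation: [-3.141, -0.0, 3.065]
wrist_force: [0.1, 0.1, -1.0]
opening: 85.1
```

Run:
```python
from h import *
s=get_state();print(s['tcp_pos'],s['wrist_force'])
im,d,P,p,T=meas('red_clamp','wrist','w15.png');bays()
m=cut_out('red_clamp','wrist')[0]['pixels'];X=P[m&(P[...,2]>18)];print(rect(X[:,:2]))
meas('corner_piece','top')
go(400,-247,110,0)
```

```text
[635.72757512 142.8082763  127.6037382 ] [ 0.12781265  0.12462577 -0.99089496]
wrist red_clamp 0.66 [319. 231.] z [18.4 28.9 30.1] top pts (array([635.7, 140.8]), 51.3, 106.7, 176.7)
wrist (array([637. , 142.8]), 85.2, 125.8, 175.3) z 11.0
wrist (array([628.9,  42. ]), 84.5, 125.1, 175.4) z 11.0
wrist (array([620.8, -58.7]), 82.5, 125.7, 175.6) z 11.0
(array([636.1, 141.2]), 50.5, 106.0, 176.7)
top corner_piece 0.58 [454. 281.] z [ 5.1 16.4 19.7] top pts (array([ 400.1, -246.2]), 61.2, 63.2, 7.6)
top corner_piece 0.18 [164. 190.] z [ 5.7 17.6 21.4] top pts (array([604.9, 394.6]), 49.9, 106.5, 97.8)
t=18.12 yaw90 turn [-0.003, -0.001, 1.494] deg85.6 shift [0.2047, -0.4066, 0.0172] q7 1.14 open 85.0
t=18.12 yaw-90 turn [0.001, -0.003, -1.647] deg94.4 shift [0.2047, -0.4066, 0.0172] q7 1.14 open 85.0
```

View pics/w15.png

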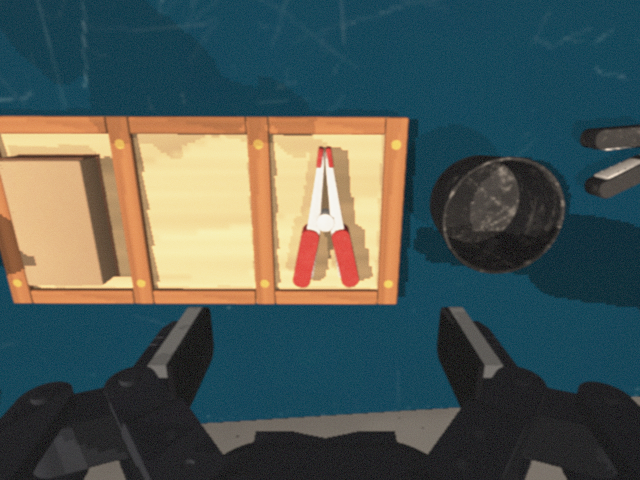

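```bash
python3 -c "
from h import *
go(388,-230,110,97.4)"
```

```text
t=18.12 yaw187 turn [-0.001, -0.003, -0.206] deg11.8 shift [0.218, -0.3906, 0.0172] q7 1.14 open 85.0
t=18.12 yaw7 turn [-0.004, 0.001, 2.936] deg168.2 shift [0.218, -0.3906, 0.0172] q7 1.14 open 85.0
```

{"api": "send_rows", "payload": {"rows": [[0, 0, -0.01, 0.006, -0.011, 0, 0.085], [0, 0, -0.03, 0.02, -0.036, 0, 0.085], [0, 0, -0.05, 0.036, -0.065, 0, 0.085], [0, 0, -0.07, 0.053, -0.095, 0, 0.085], [0, 0, -0.09, 0.071, -0.127, 0.003, 0.085], [0, 0, -0.11, 0.089, -0.159, 0.006, 0.085], [0, 0, -0.13, 0.107, -0.191, 0.009, 0.085], [0, 0, -0.15, 0.125, -0.223, 0.012, 0.085]]}}

```text
time_s: 18.78
tcp_pos: [493.1, -71.1, 115.4]
orientation: [-3.142, -0.0, -3.067]
wrist_force: [1.1, -0.7, -0.4]
opening: 85.1
```

```bash
python3 -c "
from h import *
go(388,-230,110,97.4)"
```

```text
t=18.78 yaw187 turn [-0.0, -0.0, -0.055] deg3.1 shift [0.1166, -0.1506, 0.0055] q7 1.59 open 85.1
t=18.78 yaw7 turn [-0.001, 0.0, 3.087] deg176.9 shift [0.1166, -0.1506, 0.0055] q7 1.59 open 85.1
```

{"api": "send_rows", "payload": {"rows": [[0, 0, -0.01, 0.022, -0.029, 0.002, 0.085], [0, 0, -0.02, 0.045, -0.058, 0.003, 0.085], [0, 0, -0.03, 0.068, -0.088, 0.004, 0.085], [0, 0, -0.04, 0.09, -0.117, 0.005, 0.085], [0, 0, -0.05, 0.108, -0.14, 0.0055, 0.085], [0, 0, -0.055, 0.116, -0.15, 0.0055, 0.085], [0, 0, -0.055, 0.1166, -0.1506, 0.0055, 0.085], [0, 0, -0.055, 0.1166, -0.1506, 0.0055, 0.085]]}}

```text
time_s: 19.45
tcp_pos: [389.0, -228.8, 110.1]
orientation: [3.141, 0.0, -3.015]
wrist_force: [-0.5, 0.6, 0.8]
opening: 85.1
```

Run:
```python
from h import *
s=get_state();print(s['tcp_pos'],s['joints'].round(2))
im,d,P,p,T=meas('corner_piece','wrist','w16.png')
```

```text
[ 388.99296093 -228.76626838  110.13000287] [ 0.65  0.45 -0.23  2.07  0.17  0.64  2.  ]
wrist corner_piece 0.71 [314. 247.] z [11.9 16.7 17.5] top pts (array([ 398.8, -248.1]), 59.7, 63.9, 7.7)
```

View pics/w16.png

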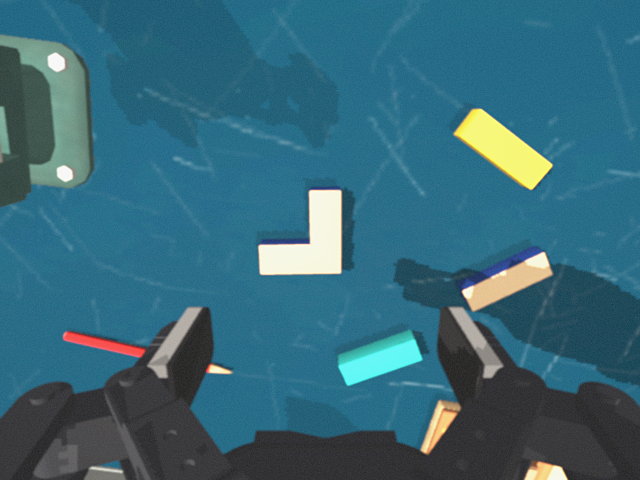

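```bash
python3 -c "
from h import *
go(386.8,-230.0,-34,97.6)"
```

```text
t=19.55 yaw188 turn [0.001, 0.001, -0.002] deg0.1 shift [0.004, -0.0025, 0.1443] q7 2.00 open 84.9
t=19.55 yaw8 turn [0.002, -0.001, 3.14] deg179.9 shift [0.004, -0.0025, 0.1443] q7 2.00 open 84.9
```

{"api": "send_rows", "payload": {"rows": [[0, 0, -0.002, 0.003, -0.002, 0.025, 0.085], [0, 0, -0.002, 0.003, -0.002, 0.06, 0.085], [0, 0, -0.002, 0.003, -0.002, 0.098, 0.085], [0, 0, -0.002, 0.003, -0.002, 0.12, 0.075], [0, 0, -0.002, 0.003, -0.002, 0.128, 0.065], [0, 0, -0.002, 0.003, -0.002, 0.13, 0.06], [0, 0, -0.002, 0.003, -0.002, 0.13, 0.06], [0, 0, -0.002, 0.003, -0.002, 0.13, 0.06]]}}

```text
time_s: 20.22
tcp_pos: [387.8, -230.9, -18.6]
orientation: [-3.14, 0.002, -3.01]
wrist_force: [-0.1, -0.4, 0.5]
opening: 60.1
```

Run:
```python
from h import *
s=get_state();print(s['tcp_pos'],s['opening'],s['wrist_force'])
im,d,P,p,T=meas('corner_piece','wrist','w17.png')
tips()
go(386.8,-230.0,-34,97.6)
```

```text
[ 387.80328028 -230.86923287  -18.57667945] 60.14837269269719 [-0.09835198 -0.36843368  0.47391271]
wrist corner_piece 0.89 [318. 338.] z [ 6.5 16.6 17.4] top pts (array([ 398.1, -243.6]), 52.4, 64.7, 7.6)
side -1 tipz -20.0 x [-18.2  23.8] y [-69.8  -1.3] open 59.9
side 1 tipz -20.0 x [-21.3  24.3] y [ 0.8 73.2] open 59.9
t=20.37 yaw188 turn [-0.002, 0.002, -0.002] deg0.2 shift [0.0004, 0.0015, 0.0156] q7 1.92 open 59.5
t=20.37 yaw8 turn [0.004, 0.003, 3.139] deg179.9 shift [0.0004, 0.0015, 0.0156] q7 1.92 open 59.5
```

View pics/w17.png

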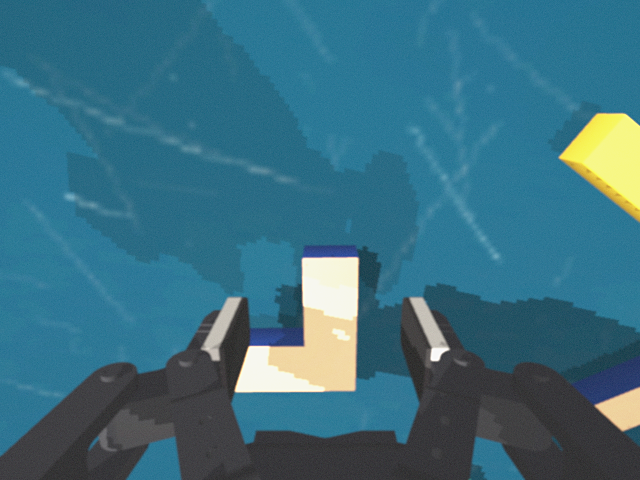

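Run:
```python
from h import *
s=get_state();Rc=R.from_euler('xyz',s['orientation']).as_matrix()
im,d,P,p,T=snap('wrist')
Q=(P-s['tcp_pos'])@Rc
for uv in [(270,350),(270,380),(310,300),(352,300),(330,262),(330,385),(240,305),(235,300),(244,345),(246,380),(410,300)]:
    print(uv,Q[uv[1],uv[0]].round(1))
```

```text
(270, 350) [-19.8 -24.5 -34.3]
(270, 380) [-35.3 -25.2 -34.1]
(310, 300) [  4.7  -7.  -35.6]
(352, 300) [  4.4  10.2 -35. ]
(330, 262) [ 21.1   1.1 -35.1]
(330, 385) [-36.9   1.3 -35.5]
(240, 305) [ 10.8 -31.8 -51.3]
(235, 300) [ 11.3 -34.3 -48.4]
(244, 345) [ -5.2 -31.1 -52.7]
(246, 380) [-35.5 -35.9 -33.9]
(410, 300) [ 10.8  30.9 -47.5]
```

{"api": "send_rows", "payload": {"rows": [[0, 0, 0, 0, 0.0015, 0.007, 0.06], [0, 0, 0, 0, 0.0015, 0.014, 0.06], [0, 0, 0, 0, 0.0015, 0.0165, 0.05], [0, 0, 0, 0, 0.0015, 0.0165, 0.03], [0, 0, 0, 0, 0.0015, 0.0165, 0.015], [0, 0, 0, 0, 0.0015, 0.0165, 0.015], [0, 0, 0, 0, 0.0015, 0.0165, 0.015], [0, 0, 0, 0, 0.0015, 0.0165, 0.015]], "squeeze": 50}}

```text
time_s: 21.08
tcp_pos: [386.4, -229.7, -35.7]
orientation: [-3.141, 0.0, -3.011]
wrist_force: [-0.8, -0.4, 5.7]
opening: 21.5
```

Run:
```python
from h import *
s=get_state();print(s['tcp_pos'],s['opening'],s['wrist_force'])
snap('wrist','w18.png')
```

```text
[ 386.4380136  -229.69780945  -35.67140424] 21.54449961184177 [-0.76447602 -0.36806374  5.68203371]
```

View pics/w18.png

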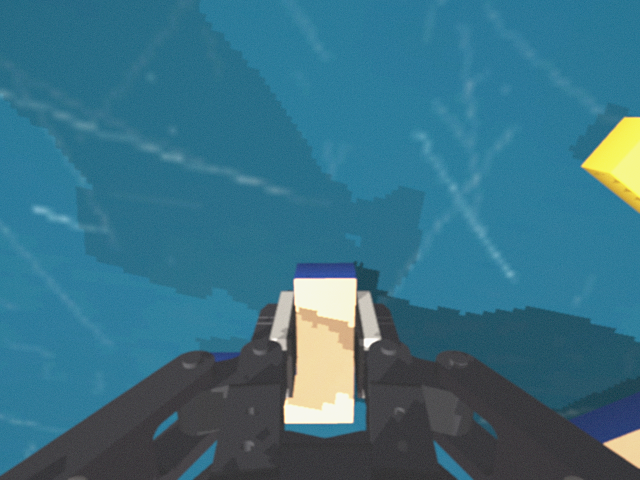

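{"api": "send_rows", "payload": {"rows": [[0, 0, 0, 0, 0, -0.01, 0.015], [0, 0, 0, 0, 0, -0.03, 0.015], [0, 0, 0, 0, 0, -0.06, 0.015], [0, 0, 0, 0, 0, -0.09, 0.015], [0, 0, 0, 0, 0, -0.11, 0.015], [0, 0, 0, 0, 0, -0.12, 0.015], [0, 0, 0, 0, 0, -0.12, 0.015]]}}

```text
time_s: 21.72
tcp_pos: [387.6, -230.3, 86.0]
orientation: [-3.138, 0.004, -3.012]
wrist_force: [0.7, -0.3, -1.1]
opening: 20.9
```

```bash
python3 -c "
from h import *
s=get_state();print(s['tcp_pos'],s['opening'],s['wrist_force'])
go(649.5,52,85,-4.5)"
```

```text
[ 387.58253426 -230.28232992   85.9660167 ] 20.889941388076046 [ 0.67108206 -0.25256034 -1.0695079 ]
t=21.72 yaw86 turn [0.001, 0.006, 1.779] deg101.9 shift [-0.2962, 0.246, 0.0014] q7 1.98 open 20.9
t=21.72 yaw-94 turn [-0.005, 0.001, -1.362] deg78.1 shift [-0.2962, 0.246, 0.0014] q7 1.98 open 20.9
```

{"api": "send_rows", "payload": {"rows": [[0, 0, 0.08, -0.012, 0.01, 0, 0.015], [0, 0, 0.2, -0.03, 0.025, 0, 0.015], [0, 0, 0.32, -0.05, 0.042, 0, 0.015], [0, 0, 0.44, -0.07, 0.058, 0, 0.015], [0, 0, 0.56, -0.09, 0.075, 0, 0.015], [0, 0, 0.68, -0.11, 0.091, 0, 0.015], [0, 0, 0.8, -0.13, 0.108, 0, 0.015], [0, 0, 0.92, -0.15, 0.125, 0, 0.015]]}}

```text
time_s: 22.38
tcp_pos: [518.5, -84.9, 82.4]
orientation: [-3.139, -0.002, 2.346]
wrist_force: [0.7, 0.5, -0.2]
opening: 20.8
```

```bash
python3 -c "
from h import *
go(649.5,52,85,-4.5)"
```

```text
t=22.38 yaw86 turn [-0.003, -0.001, 0.854] deg48.9 shift [0.0061, 0.1894, -0.003] q7 0.96 open 20.8
t=22.38 yaw-94 turn [0.001, -0.003, -2.288] deg131.1 shift [0.0061, 0.1894, -0.003] q7 0.96 open 20.8
```

{"api": "send_rows", "payload": {"rows": [[0, 0, 0.12, 0.001, 0.027, 0, 0.015], [0, 0, 0.24, 0.002, 0.054, -0.001, 0.015], [0, 0, 0.36, 0.003, 0.082, -0.002, 0.015], [0, 0, 0.48, 0.004, 0.11, -0.003, 0.015], [0, 0, 0.6, 0.005, 0.138, -0.003, 0.015], [0, 0, 0.72, 0.006, 0.165, -0.003, 0.015], [0, 0, 0.82, 0.006, 0.182, -0.003, 0.015], [0, 0, 0.854, 0.006, 0.189, -0.003, 0.015]]}}

```text
time_s: 23.05
tcp_pos: [649.4, 55.8, 84.4]
orientation: [-3.14, -0.001, 1.499]
wrist_force: [-0.2, 0.5, -1.1]
opening: 20.7
```

```bash
python3 -c "
from h import *
import time
s=get_state();print(s['tcp_pos'],s['opening'],s['wrist_force'])
bays('wrist','w19.png')
im,d,P,p,T=meas('corner_piece','wrist')
go(649.5,52,0,-4.5)"
```

```text
[649.43682934  55.8050913   84.39808829] 20.71195239251649 [-0.22241021  0.46714724 -1.09496002]
wrist (array([627.8,  42.7]), 83.3, 125.8, 175.4) z 10.9
wrist (array([635.6, 143.1]), 85.2, 126.4, 175.3) z 10.9
wrist corner_piece 0.96 [323. 345.] z [127.6 136.4 137.2] top pts (array([646.4,  45. ]), 26.5, 65.1, 84.8)
t=23.20 yaw86 turn [-0.003, 0.002, 0.008] deg0.5 shift [0.0005, 0.0021, 0.0849] q7 0.06 open 20.5
t=23.20 yaw-94 turn [-0.002, -0.005, -3.134] deg179.5 shift [0.0005, 0.0021, 0.0849] q7 0.06 open 20.5
```

View pics/w19.png

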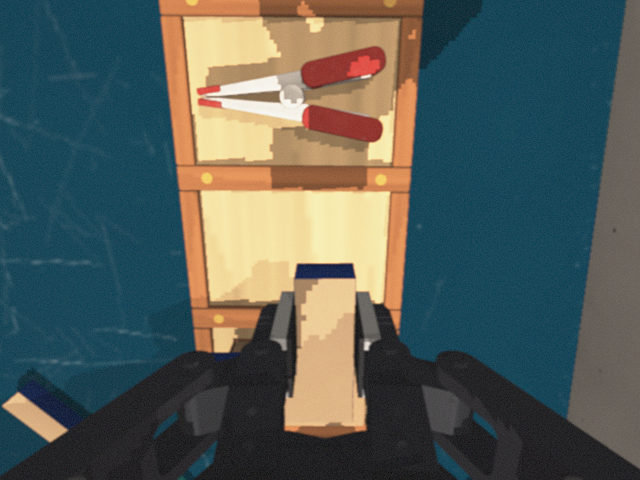

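{"api": "send_rows", "payload": {"rows": [[0, 0, 0.008, 0, 0.001, 0.01, 0.015], [0, 0, 0.008, 0, 0.001, 0.035, 0.015], [0, 0, 0.008, 0, 0.001, 0.06, 0.015], [0, 0, 0.008, 0, 0.001, 0.078, 0.015], [0, 0, 0.008, 0, 0.001, 0.085, 0.015], [0, 0, 0.008, 0, 0.001, 0.085, 0.015], [0, 0, 0.008, 0, 0.001, 0.085, 0.015]]}}

```text
time_s: 23.78
tcp_pos: [649.6, 50.1, 1.9]
orientation: [-3.141, 0.001, 1.489]
wrist_force: [0.1, -0.1, 0.1]
opening: 21.0
```

Run:
```python
from h import *
s=get_state();print(s['tcp_pos'],s['opening'],s['wrist_force'],s['orientation'])
bays('wrist','w20.png')
im,d,P,p,T=meas('corner_piece','wrist')
L=cut_out('corner_piece','wrist')[0]['pixels']
X=P[L];X=X[abs(X[:,2]-np.nanmedian(X[:,2]))<4]
a=np.radians(-4.5);e=np.array([np.cos(a),np.sin(a)]);f=np.array([-e[1],e[0]])
print('board x range',np.percentile(X[:,:2]@e,[.5,99.5]),'y range',np.percentile(X[:,:2]@f,[.5,99.5]), 'bay c', np.array([629.3,43.8])@e,np.array([629.3,43.8])@f)
go(649.5,52.4,-25.5,-4.5)
```

```text
[649.60286243  50.14210823   1.85735794] 20.993775546334863 [ 0.13226129 -0.14778702  0.1103092 ] [-3.14145257e+00  6.06749342e-04  1.48865432e+00]
wrist (array([628.2,  45.3]), 78.0, 126.5, 176.0) z 10.9
wrist (array([634.8, 134.3]), 68.4, 126.0, 176.0) z 10.9
wrist (array([620.1, 159.1]), 22.7, 92.7, 175.3) z 10.9
wrist corner_piece 0.77 [320. 346.] z [44.5 54.9 55.7] top pts (array([646.4,  39.4]), 27.3, 65.2, 85.3)
board x range [628.64145472 654.65707599] y range [ 58.73762591 122.06041593] bay c 623.9235697253778 93.03928815904382
t=23.98 yaw86 turn [0.003, -0.0, -0.003] deg0.2 shift [0.0012, -0.0015, 0.0288] q7 0.09 open 21.2
t=23.98 yaw-94 turn [-0.0, -0.004, 3.139] deg179.9 shift [0.0012, -0.0015, 0.0288] q7 0.09 open 21.2
```

View pics/w20.png

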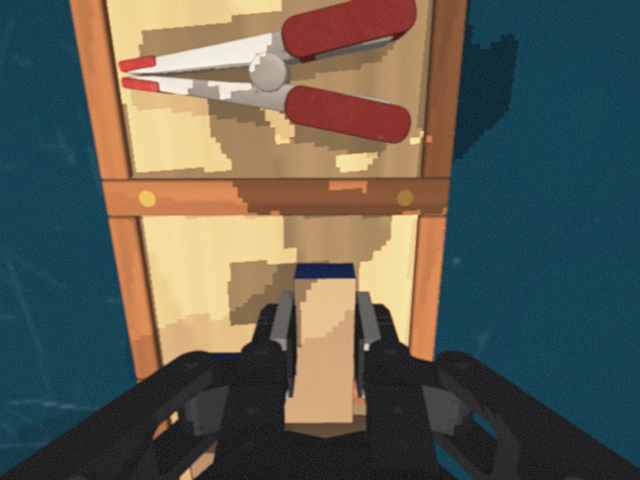

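{"api": "send_rows", "payload": {"rows": [[0, 0, -0.002, 0.002, 0, 0.003, 0.015], [0, 0, -0.002, 0.0025, 0, 0.01, 0.015], [0, 0, -0.002, 0.0025, 0, 0.017, 0.015], [0, 0, -0.002, 0.0025, 0, 0.022, 0.015], [0, 0, -0.002, 0.0025, 0, 0.0255, 0.015], [0, 0, -0.002, 0.0025, 0, 0.027, 0.015], [0, 0, -0.002, 0.0025, 0, 0.027, 0.015]]}}

```text
time_s: 24.57
tcp_pos: [649.7, 53.7, -25.4]
orientation: [-3.141, 0.0, 1.492]
wrist_force: [0.5, -0.5, -0.4]
opening: 21.1
```

Run:
```python
from h import *
s=get_state();print(s['tcp_pos'],s['opening'],s['wrist_force'],s['orientation'])
im,d,P,p,T=meas('corner_piece','wrist','w21.png')
```

```text
[649.66748088  53.68067887 -25.41287498] 21.128661731437095 [ 0.53031707 -0.46051318 -0.3926808 ] [-3.14093572e+00  6.57376804e-05  1.49170602e+00]
wrist corner_piece 0.77 [324. 346.] z [17.1 26.7 27.5] top pts (array([646.3,  42.5]), 27.2, 65.3, 84.5)
```

View pics/w21.png

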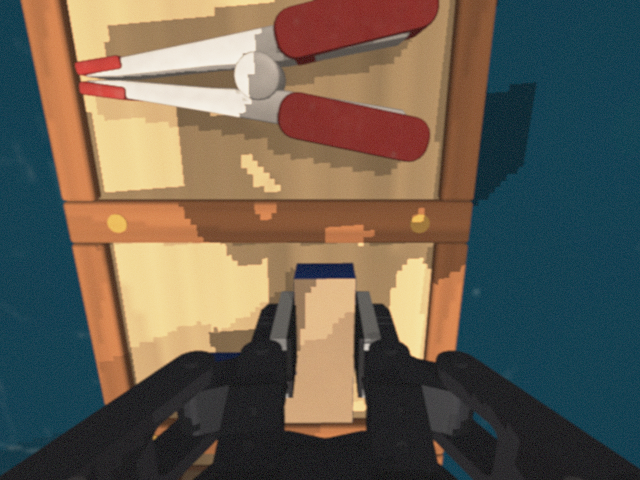

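{"api": "send_rows", "payload": {"rows": [[0, 0, 0, 0, 0, 0, 0.025], [0, 0, 0, 0, 0, 0, 0.035], [0, 0, 0, 0, 0, 0, 0.04], [0, 0, 0, 0, 0, 0, 0.04], [0, 0, 0, 0, 0, -0.01, 0.04], [0, 0, 0, 0, 0, -0.03, 0.04], [0, 0, 0, 0, 0, -0.06, 0.05], [0, 0, 0, 0, 0, -0.095, 0.06]]}}

```text
time_s: 25.33
tcp_pos: [648.4, 53.7, 69.8]
orientation: [-3.138, 0.001, 1.492]
wrist_force: [-0.1, -0.3, 1.3]
opening: 59.3
```

{"api": "send_rows", "payload": {"rows": [[0, 0, 0, 0, 0, -0.03, 0.06], [0, 0, 0, 0, 0, -0.045, 0.06], [0, 0, 0, 0, 0, -0.05, 0.06], [0, 0, 0, 0, 0, -0.05, 0.06], [0, 0, 0, 0, 0, -0.05, 0.06]]}}

```text
time_s: 25.75
tcp_pos: [649.0, 53.9, 119.1]
orientation: [-3.14, -0.0, 1.492]
wrist_force: [0.5, 0.4, -0.9]
opening: 60.1
```

Run:
```python
from h import *
s=get_state();print(s['tcp_pos'],s['opening'],s['wrist_force'])
im,d,P,p,T=meas('corner_piece','wrist','w22.png');bays()
meas('bar_piece','top')
go(420,-86,110,35.5)
```

```text
[649.02801643  53.92290757 119.10689761] 60.081493390669614 [ 0.51115284  0.4496743  -0.86083626]
wrist corner_piece 0.6 [316. 250.] z [17.7 26.6 27.5] top pts (array([629.7,  44. ]), 60.3, 64.1, 85.4)
wrist (array([633.6, -59.6]), 81.2, 97.8, 175.5) z 10.9
wrist (array([627.8,  42.4]), 83.8, 125.8, 175.5) z 10.9
wrist (array([635.8, 143.1]), 85.0, 126.0, 175.5) z 10.9
top bar_piece 0.75 [420. 233.] z [ 8.9 16.7 19.6] top pts (array([ 502.1, -169.6]), 20.2, 66.3, 119.6)
top bar_piece 0.69 [382. 274.] z [12.8 16.7 20. ] top pts (array([418.6, -85.9]), 18.4, 62.9, 125.7)
t=26.00 yaw126 turn [-0.003, -0.0, -0.699] deg40.0 shift [-0.1574, -0.2172, 0.009] q7 0.04 open 60.0
t=26.00 yaw-54 turn [-0.001, 0.004, 2.443] deg140.0 shift [-0.1574, -0.2172, 0.009] q7 0.04 open 60.0
```

View pics/w22.png

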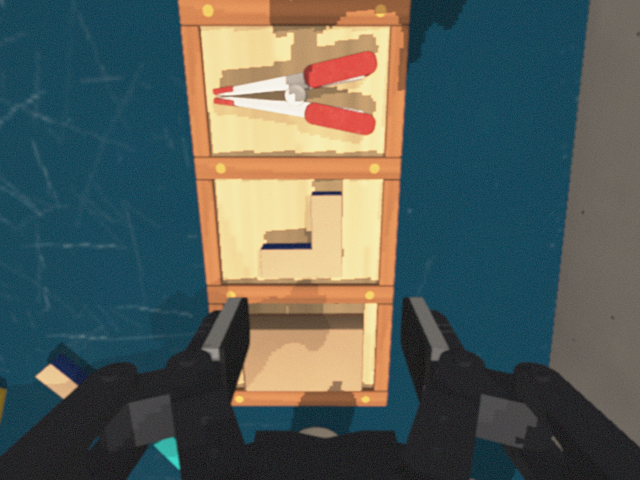

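{"api": "send_rows", "payload": {"rows": [[0, 0, -0.05, -0.012, -0.016, 0.001, 0.06], [0, 0, -0.12, -0.029, -0.04, 0.002, 0.06], [0, 0, -0.22, -0.049, -0.068, 0.003, 0.06], [0, 0, -0.32, -0.07, -0.096, 0.004, 0.06], [0, 0, -0.42, -0.09, -0.124, 0.005, 0.06], [0, 0, -0.52, -0.11, -0.152, 0.006, 0.06], [0, 0, -0.6, -0.13, -0.18, 0.007, 0.06], [0, 0, -0.66, -0.145, -0.2, 0.008, 0.06]]}}

```text
time_s: 26.67
tcp_pos: [435.6, -76.5, 111.4]
orientation: [-3.139, -0.001, 2.154]
wrist_force: [-0.3, -1.0, 0.1]
opening: 60.1
```

```bash
python3 -c "
from h import *
go(419,-86,110,36)"
```

```text
t=26.67 yaw126 turn [-0.003, -0.001, -0.045] deg2.6 shift [0.0012, -0.019, 0.0014] q7 0.83 open 60.1
t=26.67 yaw-54 turn [-0.002, 0.004, 3.096] deg177.4 shift [0.0012, -0.019, 0.0014] q7 0.83 open 60.1
```

{"api": "send_rows", "payload": {"rows": [[0, 0, -0.03, 0.001, -0.012, 0.001, 0.06], [0, 0, -0.045, 0.001, -0.018, 0.001, 0.06], [0, 0, -0.045, 0.001, -0.019, 0.001, 0.06], [0, 0, -0.045, 0.001, -0.019, 0.001, 0.06]]}}

```text
time_s: 27.0
tcp_pos: [423.5, -84.5, 110.8]
orientation: [3.141, 0.001, 2.196]
wrist_force: [0.4, 0.4, -0.2]
opening: 60.2
```

```bash
python3 -c "
from h import *
s=get_state();print(s['tcp_pos'],s['orientation'])
meas('bar_piece','wrist','w23.png')
go(419,-86,-20,36)"
```

```text
[423.52329586 -84.47779824 110.83515047] [3.14081934e+00 5.07623599e-04 2.19636369e+00]
wrist bar_piece 0.95 [186. 172.] z [14.7 16.7 17.6] top pts (array([ 321.5, -112.8]), 20.5, 65.7, 62.9)
wrist bar_piece 0.68 [316. 217.] z [15.2 16.8 17.7] top pts (array([417.3, -86.5]), 20.1, 65.4, 126.0)
t=27.10 yaw126 turn [0.001, 0.001, -0.001] deg0.1 shift [0.0014, -0.0055, 0.1308] q7 0.89 open 60.3
t=27.10 yaw-54 turn [0.001, -0.002, 3.14] deg179.9 shift [0.0014, -0.0055, 0.1308] q7 0.89 open 60.3
```

View pics/w23.png

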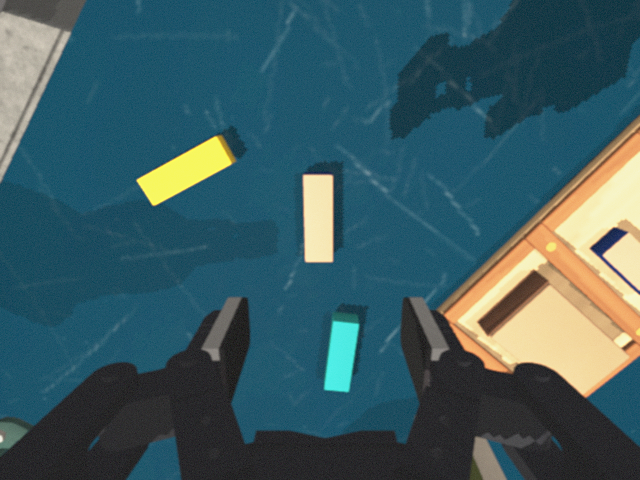

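{"api": "send_rows", "payload": {"rows": [[0, 0, -0.001, 0.002, -0.004, 0.025, 0.06], [0, 0, -0.001, 0.002, -0.006, 0.06, 0.06], [0, 0, -0.001, 0.002, -0.006, 0.095, 0.06], [0, 0, -0.001, 0.002, -0.006, 0.12, 0.06], [0, 0, -0.001, 0.002, -0.006, 0.13, 0.06], [0, 0, -0.001, 0.002, -0.006, 0.13, 0.06], [0, 0, -0.001, 0.002, -0.006, 0.13, 0.06]]}}

```text
time_s: 27.68
tcp_pos: [417.3, -86.0, -19.7]
orientation: [-3.141, -0.001, 2.199]
wrist_force: [-0.1, -0.5, -0.0]
opening: 59.5
```

```bash
python3 -c "
from h import *
s=get_state();print(s['tcp_pos'],s['orientation'],s['joints'].round(2))
meas('bar_piece','wrist','w24.png')
go(417.6,-86.4,-35,36)"
```

```text
[417.2890379  -85.97831427 -19.7412343 ] [-3.14126072e+00 -5.65318551e-04  2.19892618e+00] [ 0.11  0.68  0.06  2.25 -0.17  0.22  0.95]
wrist bar_piece 0.74 [323. 298.] z [13.  16.8 17.6] top pts (array([417.6, -86.3]), 20.6, 66.4, 126.2)
wrist bar_piece 0.59 [ 92. 222.] z [ 8.8 16.7 17.5] top pts (array([ 321.4, -112.7]), 20.6, 66.5, 62.9)
t=27.78 yaw126 turn [0.001, 0.001, -0.0] deg0.1 shift [0.0001, -0.0003, 0.0165] q7 0.95 open 60.1
t=27.78 yaw-54 turn [0.002, -0.002, 3.141] deg180.0 shift [0.0001, -0.0003, 0.0165] q7 0.95 open 60.1
```

View pics/w24.png

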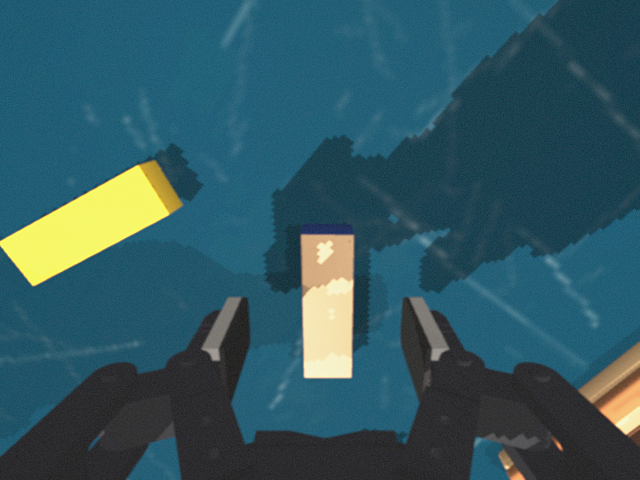

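Bar centred between the fingers. Descend and grip.

{"api": "send_rows", "payload": {"rows": [[0, 0, -0.002, 0, 0, 0.007, 0.06], [0, 0, -0.002, 0, 0, 0.013, 0.06], [0, 0, -0.002, 0, 0, 0.0155, 0.05], [0, 0, -0.002, 0, 0, 0.0155, 0.03], [0, 0, -0.002, 0, 0, 0.0155, 0.015], [0, 0, -0.002, 0, 0, 0.0155, 0.015], [0, 0, -0.002, 0, 0, 0.0155, 0.015], [0, 0, -0.002, 0, 0, 0.0155, 0.015]], "squeeze": 40}}

```text
time_s: 28.45
tcp_pos: [416.7, -86.6, -34.5]
orientation: [3.141, 0.0, 2.2]
wrist_force: [0.7, -0.0, 2.3]
opening: 19.5
```

```bash
python3 -c "
from h import *
s=get_state();print(s['tcp_pos'],s['orientation'],s['opening'],s['wrist_force'])"
```

```text
[416.71976033 -86.61767111 -34.48468575] [3.14139307e+00 3.40702686e-04 2.19972561e+00] 19.465582727482676 [ 0.67403411 -0.04250143  2.27826684]
```

{"api": "send_rows", "payload": {"rows": [[0, 0, 0, 0, 0, -0.01, 0.015], [0, 0, 0, 0, 0, -0.03, 0.015], [0, 0, 0, 0, 0, -0.06, 0.015], [0, 0, 0, 0, 0, -0.09, 0.015], [0, 0, 0, 0, 0, -0.11, 0.015], [0, 0, 0, 0, 0, -0.12, 0.015], [0, 0, 0, 0, 0, -0.12, 0.015]]}}

```text
time_s: 29.03
tcp_pos: [418.2, -86.8, 87.5]
orientation: [3.138, 0.004, 2.2]
wrist_force: [-0.1, -0.2, 0.3]
opening: 19.8
```

```bash
python3 -c "
from h import *
s=get_state();print(s['tcp_pos'],s['opening'],s['wrist_force'])
go(621.5,-56,85,85.5)"
```

```text
[418.18943489 -86.78953356  87.4776423 ] 19.785151969300156 [-0.13255386 -0.15693241  0.30996156]
t=29.03 yaw176 turn [0.002, 0.005, -0.863] deg49.5 shift [-0.0947, 0.1825, 0.0035] q7 0.92 open 19.8
t=29.03 yaw-4 turn [0.006, -0.002, 2.278] deg130.5 shift [-0.0947, 0.1825, 0.0035] q7 0.92 open 19.8
```

{"api": "send_rows", "payload": {"rows": [[0, 0, -0.05, -0.006, 0.011, 0, 0.015], [0, 0, -0.16, -0.017, 0.034, 0.001, 0.015], [0, 0, -0.28, -0.03, 0.06, 0.001, 0.015], [0, 0, -0.4, -0.044, 0.087, 0.002, 0.015], [0, 0, -0.52, -0.058, 0.113, 0.002, 0.015], [0, 0, -0.64, -0.072, 0.14, 0.003, 0.015], [0, 0, -0.75, -0.084, 0.163, 0.003, 0.015], [0, 0, -0.84, -0.092, 0.178, 0.003, 0.015]]}}

```text
time_s: 29.7
tcp_pos: [616.6, -55.2, 80.5]
orientation: [3.14, -0.0, 3.046]
wrist_force: [-0.1, 0.7, 0.1]
opening: 19.6
```

{"api": "send_rows", "payload": {"rows": [[0, 0, -0.02, -0.002, 0.003, 0, 0.015], [0, 0, -0.02, -0.003, 0.003, 0, 0.015], [0, 0, -0.02, -0.003, 0.003, 0, 0.015]]}}

```text
time_s: 29.95
tcp_pos: [616.2, -53.5, 81.0]
orientation: [-3.142, -0.004, 3.058]
wrist_force: [-0.6, 0.1, -0.9]
opening: 19.3
```

```bash
cat > bb.py <<'E'
from h import *
import sys
s=get_state();print(s['tcp_pos'],s['orientation'],s['opening'],s['wrist_force'])
im,d,P,p,T=snap('wrist',sys.argv[1])
for q in ('bar_piece','sanding_block'):
    for r in cut_out(q,'wrist')[:3]:
        X=P[r['pixels']];X=X[~np.isnan(X[:,0])]
        z=np.percentile(X[:,2],80);Y=X[abs(X[:,2]-z)<4]
        print(q,round(r['p'],2),np.round(r['xy']),'z',np.percentile(X[:,2],[5,50,90]).round(1),rect(Y[:,:2]))
bays()
E
python3 bb.py w25.png; python3 -c "
from h import *
go(621.5,-56,85,85.5)"
```

```text
[616.19785322 -53.4891981   80.9835693 ] [-3.14150099 -0.00354136  3.05843262] 19.34748788129832 [-0.6286594   0.08616633 -0.93939978]
bar_piece 0.65 [322. 315.] z [127.  132.1 132.9] (array([615.7, -54.6]), 20.6, 66.0, 175.3)
bar_piece 0.64 [110.  60.] z [ 5.8 16.6 17.6] (array([ 500.5, -170.3]), 21.8, 66.0, 119.5)
wrist (array([629.4,  44.7]), 85.1, 125.4, 175.2) z 10.9
wrist (array([614.5, -56.2]), 85.3, 112.4, 175.4) z 10.9
wrist (array([635. , 123.8]), 38.9, 124.3, 175.4) z 10.9
t=30.15 yaw176 turn [-0.001, -0.001, -0.004] deg0.3 shift [-0.0048, -0.0017, -0.0027] q7 1.46 open 19.8
t=30.15 yaw-4 turn [-0.002, 0.001, 3.137] deg179.8 shift [-0.0048, -0.0017, -0.0027] q7 1.46 open 19.8
```

View pics/w25.png

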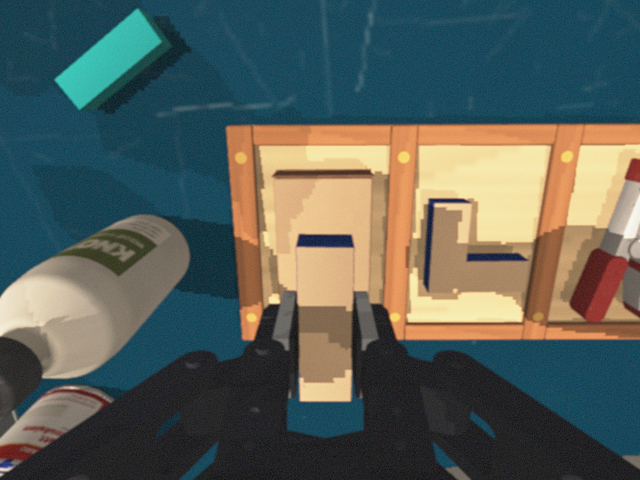

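{"api": "send_rows", "payload": {"rows": [[0, 0, -0.003, -0.003, -0.0005, 0.01, 0.015], [0, 0, -0.003, -0.006, -0.001, 0.03, 0.015], [0, 0, -0.003, -0.006, -0.001, 0.05, 0.015], [0, 0, -0.003, -0.006, -0.001, 0.065, 0.015], [0, 0, -0.003, -0.006, -0.001, 0.069, 0.015], [0, 0, -0.003, -0.006, -0.001, 0.069, 0.015], [0, 0, -0.003, -0.006, -0.001, 0.069, 0.015]]}}

```text
time_s: 30.73
tcp_pos: [624.1, -55.1, 13.5]
orientation: [-3.142, 0.0, 3.063]
wrist_force: [1.3, 0.8, 0.9]
opening: 19.7
```

```bash
python3 bb.py w26.png
python3 - <<'E'
from h import *
im,d,P,p,T=snap('wrist')
m=(abs(P[...,2]-34.5)<3.0)&(abs(P[...,0]-621)<70)&(abs(P[...,1]+56)<45)
m=cv2.morphologyEx(m.astype(np.uint8),cv2.MORPH_OPEN,np.ones((3,3)))>0
X=P[m][:,:2]
a=np.radians(-4.5);e=np.array([np.cos(a),np.sin(a)]);f=np.array([-e[1],e[0]])
print('block x',np.percentile(X@e,[.5,99.5]),'y',np.percentile(X@f,[.5,99.5]))
B=P[(abs(P[...,2]-64)<5)&(abs(P[...,0]-621)<50)&(abs(P[...,1]+56)<11)];print(np.median(B,0),get_state()['tcp_pos'])
c=np.median(B,0)[:2];print('bar',c@e,c@f, 'bar x',np.percentile(B[:,:2]@e,[.5,99.5]),np.percentile(B[:,:2]@f,[.5,99.5]))
E
```

```text
[624.14151987 -55.05199917  13.51771226] [-3.14150129e+00  4.72502737e-04  3.06278349e+00] 19.652998250733592 [1.27782139 0.79790553 0.86604907]
bar_piece 0.82 [321. 314.] z [59.1 64.7 65.4] (array([623.7, -56.2]), 20.6, 66.7, 175.3)
bar_piece 0.71 [34. 32.] z [ 3.2 15.9 17.4] (array([ 501.7, -168.9]), 19.1, 52.5, 119.2)
sanding_block 0.85 [324. 220.] z [21.6 34.4 35.3] (array([620.7, -56. ]), 59.4, 94.7, 175.8)
wrist (array([629.4,  44.8]), 84.2, 125.4, 175.4) z 10.9
wrist (array([612.9, -55.9]), 85.3, 109.4, 175.2) z 10.9
block x [576.33211096 632.04993738] y [-35.75787971  21.496607  ]
[619.15085237 -55.93597087  65.69115984] [624.59427003 -55.08144707  14.36970465]
bar 621.6309026202707 -7.1855229475311315 bar x [593.72538975 658.43568744] [-17.54301018   2.94539395]
```

View pics/w26.png

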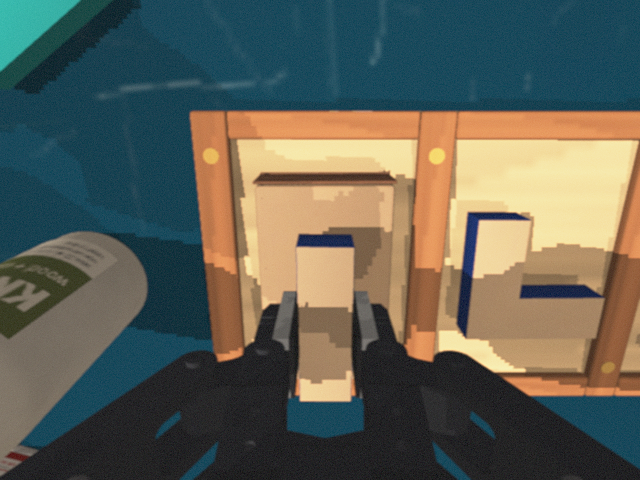

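{"api": "send_rows", "payload": {"rows": [[0, 0, 0, 0.001, 0, 0.003, 0.015], [0, 0, 0, 0.002, 0, 0.007, 0.015], [0, 0, 0, 0.002, 0, 0.01, 0.015], [0, 0, 0, 0.002, 0, 0.012, 0.015], [0, 0, 0, 0.002, 0, 0.0125, 0.015], [0, 0, 0, 0.002, 0, 0.0125, 0.015], [0, 0, 0, 0.002, 0, 0.0125, 0.015]]}}

```text
time_s: 31.57
tcp_pos: [621.9, -54.8, 0.7]
orientation: [-3.142, -0.0, 3.063]
wrist_force: [0.3, 0.3, -0.6]
opening: 19.5
```

```bash
python3 bb.py w27.png
```

```text
[621.914369   -54.83489809   0.73489468] [-3.14154632e+00 -3.36243813e-05  3.06286168e+00] 19.501366479734656 [ 0.31969803  0.32584039 -0.58878036]
bar_piece 0.91 [27. 24.] z [ 2.6 13.7 17.3] (array([ 500.7, -161.6]), 14.0, 37.0, 118.4)
bar_piece 0.61 [323. 313.] z [46.3 51.9 52.6] (array([621.2, -55.9]), 20.6, 66.2, 175.5)
sanding_block 0.56 [320. 226.] z [19.4 34.4 35.3] (array([621.7, -55.9]), 59.7, 96.9, 175.9)
wrist (array([682.4,  49.9]), 20.2, 64.7, 85.5) z 10.9
wrist (array([618.1,  45.8]), 84.1, 102.6, 175.4) z 10.9
wrist (array([610. , -55.7]), 85.3, 103.1, 175.2) z 10.9
```

View pics/w27.png

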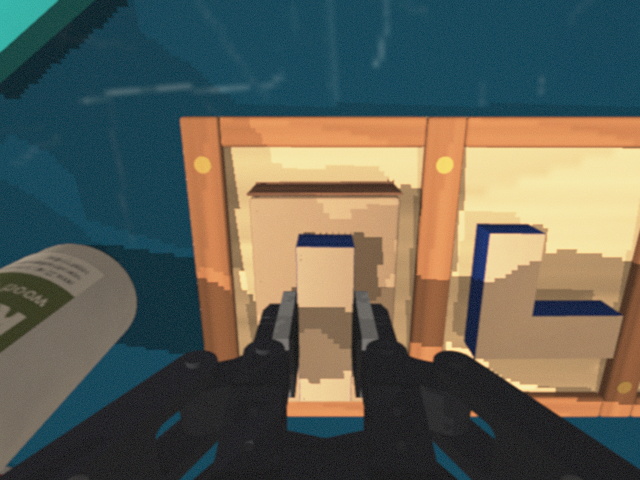

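{"api": "send_rows", "payload": {"rows": [[0, 0, 0, 0, 0, 0.0008, 0.015], [0, 0, 0, 0, 0, 0.0015, 0.015], [0, 0, 0, 0, 0, 0.0015, 0.015]]}}

```text
time_s: 32.02
tcp_pos: [621.9, -54.8, -0.7]
orientation: [-3.142, 0.0, 3.063]
wrist_force: [0.0, 1.1, -0.0]
opening: 19.7
```

{"api": "send_rows", "payload": {"rows": [[0, 0, 0, 0, 0, 0.0006, 0.015], [0, 0, 0, 0, 0, 0.001, 0.015], [0, 0, 0, 0, 0, 0.001, 0.015]]}}

```text
time_s: 32.27
tcp_pos: [621.9, -54.9, -0.7]
orientation: [-3.141, 0.0, 3.063]
wrist_force: [-1.7, -0.8, 5.8]
opening: 19.8
```

Contact (6 N). Release gently and retreat upward.

{"api": "send_rows", "payload": {"rows": [[0, 0, 0, 0, 0, -0.0003, 0.021], [0, 0, 0, 0, 0, -0.0003, 0.025], [0, 0, 0, 0, 0, -0.0003, 0.03], [0, 0, 0, 0, 0, -0.0003, 0.04], [0, 0, 0, 0, 0, -0.0003, 0.04], [0, 0, 0, 0, 0, -0.01, 0.04], [0, 0, 0, 0, 0, -0.03, 0.04], [0, 0, 0, 0, 0, -0.06, 0.05]]}}

```text
time_s: 32.93
tcp_pos: [619.5, -54.7, 56.8]
orientation: [-3.141, -0.006, 3.063]
wrist_force: [0.3, 0.3, -0.2]
opening: 49.6
```

{"api": "send_rows", "payload": {"rows": [[0, 0, 0, 0.01, 0, -0.035, 0.06], [0, 0, 0, 0.03, 0, -0.06, 0.06], [0, 0, 0, 0.05, 0, -0.08, 0.06], [0, 0, 0, 0.06, 0, -0.09, 0.06], [0, 0, 0, 0.06, 0, -0.09, 0.06], [0, 0, 0, 0.06, 0, -0.09, 0.06]]}}

```text
time_s: 33.43
tcp_pos: [562.6, -50.2, 149.4]
orientation: [-3.142, 0.003, 3.063]
wrist_force: [0.2, -0.7, -0.5]
opening: 59.8
```

```bash
python3 bb.py w28.png; python3 -c "
from h import *
for n in('top','scene'):
    meas('bar_piece',n,'end_%s.png'%n);meas('sanding_block',n);meas('glue_bottle',n);meas('black_pot',n);meas('black_clamp',n)"
```

```text
[562.58405157 -50.17687367 149.43483464] [-3.14151158e+00  2.50560412e-03  3.06282783e+00] 59.82474834288816 [ 0.19364303 -0.69010368 -0.49741202]
bar_piece 0.67 [169. 145.] z [ 7.9 16.7 17.7] (array([ 500.7, -170.3]), 20.8, 65.9, 119.3)
bar_piece 0.59 [323. 289.] z [45.6 50.6 51.4] (array([621.2, -56.4]), 20.1, 65.7, 176.0)
sanding_block 0.55 [310. 266.] z [22.2 34.6 35.5] (array([621.7, -56.2]), 58.1, 96.6, 175.6)
wrist (array([637.6, 145.1]), 83.5, 124.4, 175.5) z 11.0
wrist (array([629.6,  44.4]), 84.5, 124.4, 175.5) z 11.0
wrist (array([621.6, -56.7]), 85.2, 124.6, 175.3) z 11.0
top bar_piece 0.87 [303. 316.] z [12.2 16.5 19.6] top pts (array([334.2,  82.9]), 20.0, 64.3, 58.7)
top bar_piece 0.58 [388. 314.] z [ 8.5 16.5 19.8] top pts (array([332.4, -95.2]), 20.4, 26.2, 64.3)
top sanding_block 0.78 [365. 194.] z [12.5 34.2 39.2] top pts (array([622.7, -55.3]), 56.5, 96.1, 175.9)
top glue_bottle 0.34 [368. 195.] z [15.6 33.5 37.2] top pts (array([621.3, -55.2]), 57.4, 94.4, 175.0)
top black_pot 0.57 [218. 171.] z [ 1.6  8.9 53.2] top pts (array([635.3, 260.6]), 78.3, 79.5, 90.1)
top black_clamp 0.88 [162. 194.] z [ 3.1 17.7 21.2] top pts (array([601.5, 393.8]), 50.6, 103.3, 101.9)
scene bar_piece 0.87 [414. 233.] z [33.  47.6 49.7] top pts (array([621.4, -56.3]), 22.3, 67.0, 175.9)
scene bar_piece 0.79 [428. 302.] z [ 1.  14.1 16.3] top pts (array([ 500.6, -170. ]), 23.4, 64.2, 121.2)
scene sanding_block 0.72 [409. 238.] z [10.5 31.3 33.8] top pts (array([622. , -56.2]), 60.3, 101.3, 176.3)
scene glue_bottle 0.64 [470. 246.] z [  4.   82.8 144.7] top pts (array([ 618.1, -178.1]), 20.1, 26.5, 102.9)
scene black_pot 0.88 [303. 170.] z [ 6.2 32.3 51.3] top pts (array([634.6, 259.6]), 77.6, 81.0, 31.1)
scene black_clamp 0.9 [259. 169.] z [ 2.6 13.8 17.7] top pts (array([600.1, 389.9]), 50.2, 102.0, 103.5)
```

View pics/w28.png

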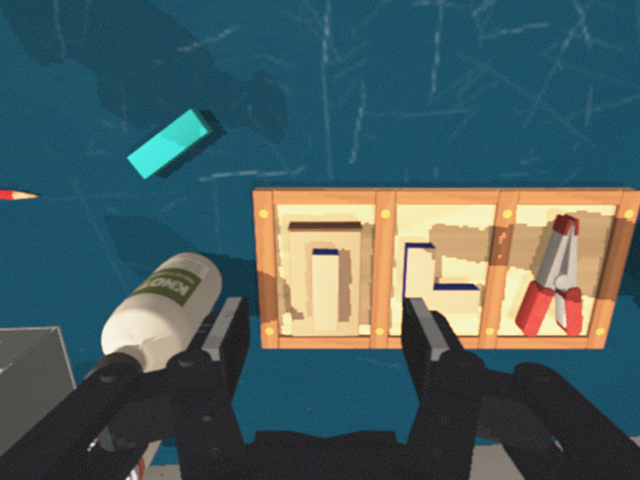

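View pics/end_scene.png

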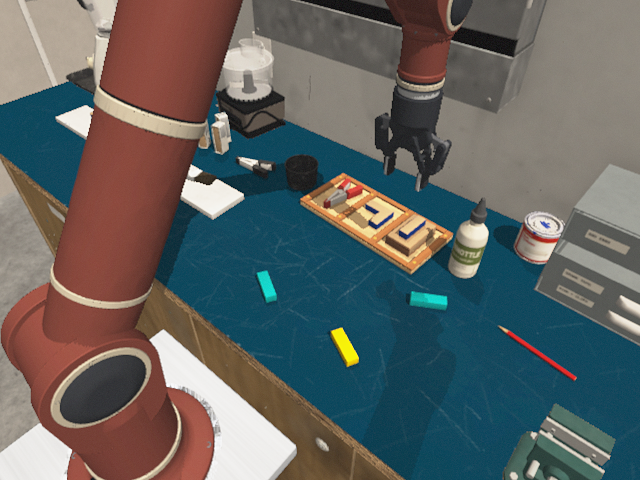

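```bash
python3 -c "
from h import *
print(hand_in(),get_state()['time_s'])"
```

```text
the job is handed in; nothing more can be done
the job is handed in; nothing more can be done
```

The kit is set out as asked and handed in, with the arm's clock at about 34 s of the 99 s allowed. I placed the sanding block in the bottle-end bay, the red clamp in the pot-end bay and the L-piece in the middle bay. The bar went on top of the block last.

**Last checks**
- **Sanding block:** within about 1 mm of its bay centre and square to the bay.
- **Red clamp:** within about 2 mm of its bay centre and about 1.4° off square.
- **L-piece:** about 2.5 mm from its bay centre in the view where I measured it, and clear of the strips.
- **Bar:** flat on the block, within about 0.5 mm of its centre and 0.4° of its direction. The wrist and scene cameras agree on this.
- **Left alone:** the bottle and pot read within about 1 to 2 mm of their first positions. The black clamp matched in the top view. Its scene-view reading shifted about 10 mm because that view of it is poor. Nothing was touched there.

**What disagreed or failed**
- **Fingertip offset:** the cameras showed the fingertips about 38 mm farther back than the stated TCP. My first grasp of the sanding block therefore closed on air above it, disturbing nothing. After that I measured the offset and used it for every grasp.
- **Last top view:** the arm hid the bottle and the placed bar in that picture, so those two rest on the scene camera, and for the bar also on the wrist camera.

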